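# Click the test cassettes shut and box them

### The job

Use the closing pliers to press every test cassette in the rack shut until it clicks; do not press an unclosed cassette with the fingers. Then put all the cassettes in the storage box, folding its stiff lid back out of the way first and down flat shut afterwards, and leave the pliers standing in their stand. Do not disturb the tube rack, the tip box or the beaker.

Things in the scene. Friction and masses are not known exactly. Their poses are not given: they have to be found in the camera images.
- rack: flat grey plastic assembly rack, 100 x 206 mm plate, 8 mm thick, fixed to the bench. Origin under its centre. Its top, 8 mm up, carries four open nests side by side along its y axis at y = -75, -25, 25 and 75 mm; a nest is a pair of low ribs (60 mm long in x, 4 mm thick, top 17 mm above the bench) with 19 mm between them, open at both ends
- stand: aluminium pliers stand fixed to the bench: base plate 100 x 110 x 6 mm with an open pocket in its middle, inside 44 mm in x and 54 mm in y, pocket floor 6 mm above the bench, 34 mm deep, walls 4 mm. Origin under the centre of the pocket. The pliers' x and y match its own to a few degrees
- pliers: closing pliers, 200 g, standing in the stand's pocket, jaws down, two black-gripped crossing handles up (tops 167 mm up). Origin on the axis at the lower end of the open jaws, z up; they open and close along y, pivot axis x, 58 mm up. A spring opens them; squeezing the handles together shuts the jaws. The frame belongs to one half: it tilts by half the hinge angle
- pliers_grip (a point): midway between the flat upper parts of the two handles, 151 mm above the pliers' lower end. Outside width here in y: 65 mm open, 60 mm when lightly held (the flats are then parallel, jaws about 23 mm apart, and the pliers hang safely), 34 mm with the pads 9 mm apart. Flats are 22 mm wide in x and reach 15 mm up and 12 mm down from here. The spring pushes 9 N per handle at 60 mm, 13 N at 34 mm; a click adds up to 8 N
- pliers_hinge (a joint): angle of the pliers: 0 = sprung open, 0.36 = pads parallel 9 mm apart, stop at 0.39 rad. The jaws are flat steel pads, 36 mm wide in x, 8 mm thick, the lowest 30 mm of the pliers; open, they are 25 mm apart inside at the pad middle, 30 mm at the tips, and 46 mm over the outside of their tips
- box: loose rose-coloured plastic storage box, 550 g, 104 (x) x 188 (y) x 38 mm high, walls and floor 4 mm, with three low dividers on its floor (8 mm high, 3 mm thick, at y = -41, 0 and 41 mm) that make four bays running along x, 96 mm long, the outer ones 47 mm and the inner ones 38 mm wide. Origin under its centre. Its clear lid is hinged along the top of its +x wall
- box_lid (a joint): angle of the clear lid of the box: 0 = shut flat on the rim, 1.57 = upright, stop at 1.92 rad (leaning back). The hinge is stiff (0.12 N m): the lid stays where it is left
- lid_edge (a point): middle of the free edge of the lid (opposite the hinge), 104 mm from the hinge; the lid is a plate 4 mm thick and 188 mm wide, with a 36 mm wide thumb tab that sticks out 12 mm farther
- lid_hinge (a point): middle of the lid's hinge line, at the top of the box's +x wall, 38 mm above the bench; the line runs along the box's y
- tube_rack: bystander: cream rack of sample tubes, 80 x 190 mm, 62 mm high, tubes to 85 mm. Origin under its centre
- tip_box: bystander: rose box of pipette tips, 85 x 122 x 62 mm. Origin under its centre
- beaker: bystander: glass beaker, 72 mm across, 85 mm high. Origin under its centre
- cassette1: white test cassette on its long edge in a nest of the rack (absent in some runs), 28 g: 75 mm long (x), 28 mm high (z); along y two flat halves, 13 mm over both while only started (a 4 mm gap shows from above), 9 mm once clicked. Origin under the middle of the open cassette; clicked, its middle is at y = -2 mm, for only the half at y = 2.5 to 6.5 mm slides
- cassette1_snap (a joint): how far the second half of this cassette has been pressed home: 0 = only started, 0.004 m = clicked. A snap hook resists with up to 10 N and lets go past half-way, then holds the halves shut
- cassette2: white test cassette on its long edge in a nest of the rack (absent in some runs), 28 g: 75 mm long (x), 28 mm high (z); along y two flat halves, 13 mm over both while only started (a 4 mm gap shows from above), 9 mm once clicked. Origin under the middle of the open cassette; clicked, its middle is at y = -2 mm, for only the half at y = 2.5 to 6.5 mm slides
- cassette2_snap (a joint): how far the second half of this cassette has been pressed home: 0 = only started, 0.004 m = clicked. A snap hook resists with up to 10 N and lets go past half-way, then holds the halves shut
- cassette3: white test cassette on its long edge in a nest of the rack (absent in some runs), 28 g: 75 mm long (x), 28 mm high (z); along y two flat halves, 13 mm over both while only started (a 4 mm gap shows from above), 9 mm once clicked. Origin under the middle of the open cassette; clicked, its middle is at y = -2 mm, for only the half at y = 2.5 to 6.5 mm slides
- cassette3_snap (a joint): how far the second half of this cassette has been pressed home: 0 = only started, 0.004 m = clicked. A snap hook resists with up to 10 N and lets go past half-way, then holds the halves shut
- cassette4: white test cassette on its long edge in a nest of the rack (absent in some runs), 28 g: 75 mm long (x), 28 mm high (z); along y two flat halves, 13 mm over both while only started (a 4 mm gap shows from above), 9 mm once clicked. Origin under the middle of the open cassette; clicked, its middle is at y = -2 mm, for only the half at y = 2.5 to 6.5 mm slides
- cassette4_snap (a joint): how far the second half of this cassette has been pressed home: 0 = only started, 0.004 m = clicked. A snap hook resists with up to 10 N and lets go past half-way, then holds the halves shut
Mind the look-alikes: they are no part of the job. What is shaped like the cassette4 but orange is not meant. What is shaped like the box but green is not meant.

How it is judged:
By the outcome, as a careful person would: the job done as asked, in the order asked, and still so for the second after the job is handed in, with the robot touching nothing.
Of cassette1, cassette2, cassette3, cassette4 only 2 to 4 are there at a start; the rules pass over those that are not, and their reading is None.
At some moment in a run one of box may be knocked a few centimetres aside while the robot is not near it.
It also fails if it takes over 210 s, if anything falls off the work surface, if the arm or the gripper's body presses on something with over 40 N, if the wrist force passes 120 N, or if a joint passes its speed limit or range.

### The arm

A 6-joint arm with a two-finger parallel gripper is mounted at the origin on the work surface. World frame = base frame: x ahead of the robot, y to its left, z up, the work surface at z = 0. Lengths are in m, angles in degrees, forces in N, time in s.
With the tool pointing down it reaches from about 0.3 to 0.85 m from the base axis. Payload 5.4 kg.
Tool frame: the origin (TCP) lies midway between the tips of the shut fingers; the grasp point (between the pads) lies 19 mm behind it (arm.tcp_to_grasp is the distance from the TCP to the grasp point, in m); x points along the fingers, y is the direction in which the jaws open and shut, and the axes are right-handed (so a half turn about x gives the same grasp; the last joint's range is limited). The gripper opens to 85 mm and grips with 20 to 120 N. Pads are 22 mm wide; open, the fingers measure 114 mm over their backs; the gripper's body (76 mm by 85 mm) begins 54 mm behind the grasp point. The pads swing forward as they close: fully open they stand 13 mm farther back than shut.
Start: joints at [-89.33, 9.076, 91.501, -0, 79.423, -12.038], TCP at [0.126, -0.561, 0.231] pointing down, gripper open.
Joint ranges: [-166.64, 166.64], [-54.1, 131.32], [10.49, 154.53], [-73.88, 253.88], [9.74, 151.15], [-171.62, 171.62]. Speed limits (degrees/s): [147.25, 147.25, 180, 180, 180, 180].

### API

Orientations are given as [roll, pitch, yaw] about the fixed x, y, z axes, in that order (R = Rz(yaw) Ry(pitch) Rx(roll)).
In Python, from rig import arm gives the robot as it stands.
- The arm moves only by the tool play_rows, never from a script. Its argument "steps" is a list that holds one entry, the list of rows, each a list of 4 numbers: the shift along the tool's x, y, z in mm, then the turn about the tool's x in degrees. In form: [[[tx, ty, tz, spin], ...]]. A call has 1 to 10 rows; each row is the pose to reach, as a shift and turn from the pose commanded when the call began, along the tool's axes at that moment; what a row does not reach only later rows make up. A row lasts 1/8 s, in which the tool goes at most 62.5 mm and 10.7 degrees, less where a joint would pass 70% of its speed; a pose out of reach is approached as far as the arm can. A call with a gripper value outside its range is refused whole. "gripper" is the finger opening in mm, from 0 to 85.4, set as the call begins (left out, the last holds). The fingers move at their own pace and stop on an object; "grip_force" is the grip in N (left out, the last holds). Time passes only in rows, so rows that repeat a pose let the fingers close. It gives the time, the measured TCP pose, the force and the opening at its end, in the units of the state.
- arm.sense(): the state, without advancing time (a new reading comes with each control period).
- arm.read_camera(name): name is "scene" or "top" or "wrist"; returns a dict with "image" (480x640x3 uint8, blue, green, red), "fx", "fy", "cx", "cy" (pixels), "view" (4x4, takes a point from world to camera coordinates). Camera axes: x right, y down, z forward; pixel columns grow to the right and rows downward; lengths in m; the calibration is good to about 2 mm. A picture is of the moment at which its call begins. There is no depth.
- arm.sign_off(): hands the job in, once; it reports no verdict.
Trained networks look in a picture, given as the dict that the camera call returned (one of the last four; its "shot" number tells which), for a name from the list of things; names that differ only in an ending like _2 or _b are one class to them, and where a whole thing is asked for, a point or a joint stands for the part that bears it (a point fixed in the world has none). Each returns a list of dicts, best first, with "confidence" (0 to 1); they miss things now and then, are a little off and sometimes report something else, mostly with a low value. They report only what shows in the picture. A call takes as long as a camera call. They do not tell look-alikes from the thing itself.
- arm.trace(picture, label): "region" (480x640 bool, what is visible of it) and "uv" ([column, row] in pixels, amid what is visible of it).
The state is a dict: "time_s": time; "joint_pos": joint angles; "joint_velocities": joint speeds; "tau": joint torques, N m; "tcp_pos": TCP position; "orientation": TCP orientation; "force": force on the tool from outside, world axes, zero at the start; "wrist_torque": the same for the moment, N m; "grip_width": finger opening in m.
Only numpy, scipy, OpenCV 4.12 (cv2) and the standard library are available. Lean on these libraries where they do the work, as an engineer would, in place of code of your own. Each camera call takes 0.05 s, during which the arm holds its last target.

## Working session

There is one attempt and no reset: what is moved stays moved. The work goes in short steps, Python scripts to look and compute and a tool call to move; the robot and the scene stay as the last step left them, time stands still between calls to the robot, and variables do not carry over. Pictures are saved under pics/ and viewed, and the job is handed in when it is done.

Besides the shell and the picture viewer there is one more tool, called after "Emit:" as a command line: name --argument value ..., lists and objects as JSON in quotes. play_rows: Moves the arm, as the interface text tells. Its arguments: {"type":"object","properties":{"steps":{"type":"array","items":{"type":"array","items":{"type":"array","items":{"type":"number"}}}},"gripper":{"type":"number"},"grip_force":{"type":"number"}},"required":["steps"]}

I'll start by looking at the scene.

```bash
ls; mkdir -p pics
python3 - <<'E'
from rig import arm
import cv2
s=arm.sense(); print(s)
for n in ("scene","top","wrist"):
    p=arm.read_camera(n); cv2.imwrite(f"pics/a_{n}.png",p["image"]); print(n,p["fx"],p["fy"],p["cx"],p["cy"],p["view"])
E
```

```text
pics
{'time_s': 0.0, 'joint_pos': array([-8.93305894e+01,  9.11490309e+00,  9.15729867e+01,  1.46273404e-05,
        7.94226165e+01, -1.20389826e+01]), 'joint_velocities': array([ 0.06401498,  0.02242663, -0.09150846,  0.03448928,  0.05512558,
        0.0675329 ]), 'tau': array([-3.11055264e-04, -3.96008778e+01, -3.31425834e+01, -2.03624245e-04,
        8.62413930e-03,  1.73048317e-06]), 'tcp_pos': array([ 0.1264548 , -0.56030218,  0.2302877 ]), 'orientation': array([-102.04643508,   89.88949375,   90.66195538]), 'force': array([1.09482728, 0.0778079 , 1.15301373]), 'wrist_torque': array([0.0016717 , 0.02749468, 0.0170863 ]), 'grip_width': 0.08549517679005031}
scene 502.95905306777405 502.95905306777405 320.4317480948062 237.9423998201626 [[-0.85953453  0.5106417  -0.02110552  0.56934993]
 [ 0.29262449  0.45786136 -0.8394843   0.00937999]
 [-0.41901229 -0.72774173 -0.54297392  1.28344393]
 [ 0.          0.          0.          1.        ]]
top 457.8518021415206 457.8518021415206 318.19051589108136 249.13637806166682 [[-0.01688989 -0.99979769 -0.01092253 -0.09594325]
 [-0.98542894  0.0184943  -0.16907919  0.5969873 ]
 [ 0.16924699  0.00790764 -0.98554195  1.2547309 ]
 [ 0.          0.          0.          1.        ]]
wrist 349.07852120531385 349.07852120531385 315.309211358811 238.17846096284262 [[ 0.220023   -0.97549227 -0.00216983 -0.57307747]
 [-0.93887459 -0.21236654  0.27095195 -0.03343539]
 [-0.26477233 -0.05757846 -0.96259043  0.37826484]
 [ 0.          0.          0.          1.        ]]
```

View pics/a_scene.png

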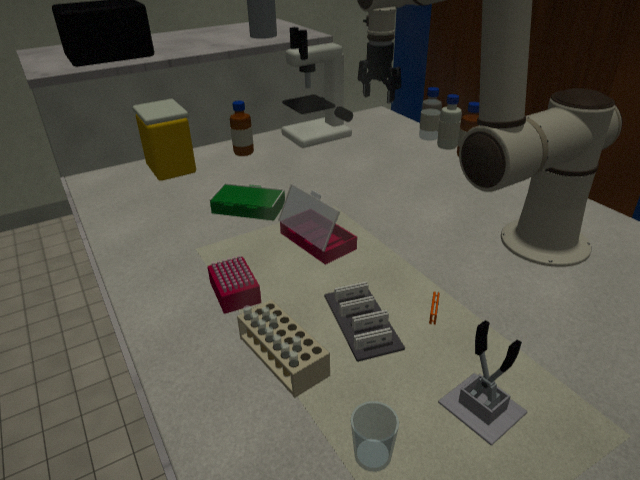

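View pics/a_top.png

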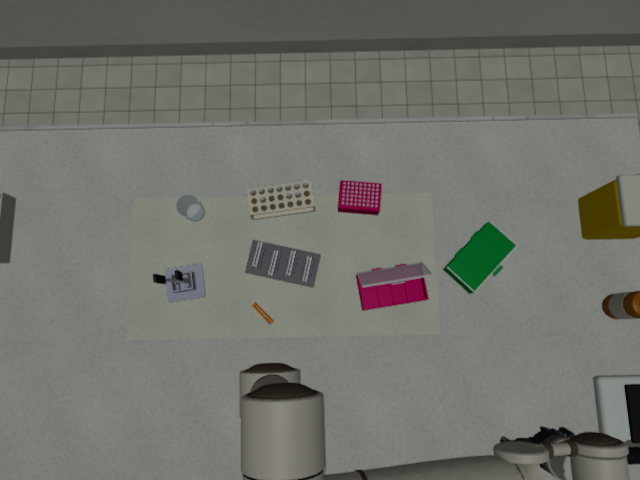

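View pics/a_wrist.png

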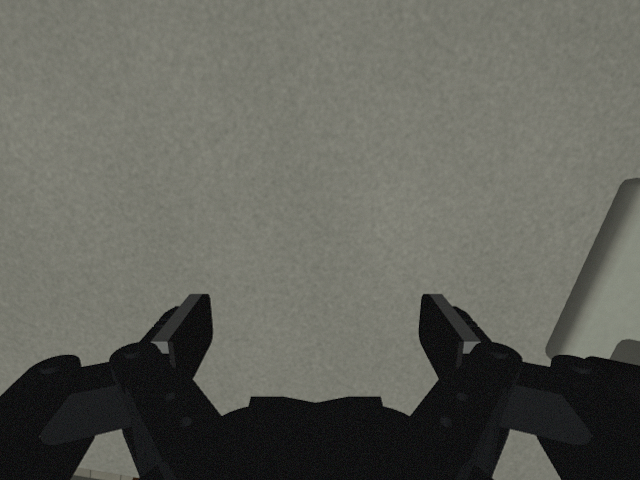

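The top view shows the rack with 4 white cassettes (col 258–308, row 262), the pliers in the stand (185,282), the pink box with its lid half raised (392,288), and the decoys: an orange stick (262,313) and a green box (480,257). Next come helpers and first measurements.

```bash
cat > h.py <<'E'
import numpy as np, cv2
from scipy.spatial.transform import Rotation as Ro
from rig import arm
def R(o): return Ro.from_euler('xyz',o,degrees=True).as_matrix()
def ray(p,uv,z):
    V=p["view"]; Rm=V[:3,:3]; c=-Rm.T@V[:3,3]
    d=Rm.T@np.array([(uv[0]-p["cx"])/p["fx"],(uv[1]-p["cy"])/p["fy"],1.])
    return c+d*(z-c[2])/d[2]
def proj(p,X):
    V=p["view"]; q=V[:3,:3]@np.asarray(X,float)+V[:3,3]
    return np.array([p["fx"]*q[0]/q[2]+p["cx"],p["fy"]*q[1]/q[2]+p["cy"]])
def tri(p1,u1,p2,u2):
    A=[];b=[]
    for p,u in((p1,u1),(p2,u2)):
        V=p["view"]
        for k,(f,c) in enumerate(((p["fx"],p["cx"]),(p["fy"],p["cy"]))):
            n=(u[k]-c)/f; A.append(V[k,:3]-n*V[2,:3]); b.append(n*V[2,3]-V[k,3])
    return np.linalg.lstsq(np.array(A),np.array(b),rcond=None)[0]
def yaw(s=None):
    s=s or arm.sense(); y=R(s["orientation"])[:,1]; return np.degrees(np.arctan2(y[1],y[0]))
def go(x,y,z,yw=None,s=None):
    """row to reach a world TCP point (m) with tool y at world angle yw (mod 180 free choice)"""
    s=s or arm.sense(); Rm=R(s["orientation"]); t=Rm.T@(np.array([x,y,z])-s["tcp_pos"])*1000
    sp=0 if yw is None else yaw(s)-yw
    print("row",np.round(t,1),"spin",round((sp+180)%360-180,1),"j6",round(s["joint_pos"][5],1),"j1",round(s["joint_pos"][0],1))
def snap(n,f,crop=None,sc=1):
    p=arm.read_camera(n); im=p["image"]
    if crop: im=im[crop[1]:crop[3],crop[0]:crop[2]]
    if sc!=1: im=cv2.resize(im,None,fx=sc,fy=sc,interpolation=cv2.INTER_CUBIC)
    cv2.imwrite(f"pics/{f}.png",im); return p
E
python3 - <<'E'
from h import *
pt=arm.read_camera("top"); ps=arm.read_camera("scene")
for l,z in(("rack",.008),("stand",.003),("pliers",.08),("pliers_grip",.157),("box",.02),("lid_edge",.1),("cassette1",.036),("tube_rack",.05),("tip_box",.05),("beaker",.04)):
    for n,p in(("top",pt),("scene",ps)):
        for d in arm.trace(p,l)[:6]:
            if d["confidence"]>.3: print(l,n,round(d["confidence"],2),np.round(d["uv"]),"area",d["region"].sum(),"xyz",np.round(ray(p,d["uv"],z),3))
cv2.imwrite("pics/b_top.png",cv2.resize(pt["image"][160:340,130:530],None,fx=2,fy=2,interpolation=cv2.INTER_CUBIC))
cv2.imwrite("pics/b_scene.png",cv2.resize(ps["image"][180:450,190:540],None,fx=2,fy=2,interpolation=cv2.INTER_CUBIC))
s=arm.sense();print(yaw(s))
E
```

```text
rack top 0.84 [284. 264.] area 2041 xyz [ 0.56  -0.004  0.008]
rack scene 0.69 [360. 330.] area 1415 xyz [0.584 0.027 0.008]
rack scene 0.48 [307. 215.] area 2379 xyz [ 0.448 -0.435  0.008]
stand top 0.83 [184. 283.] area 1061 xyz [0.51  0.288 0.003]
pliers top 0.52 [179. 279.] area 321 xyz [0.513 0.28  0.08 ]
pliers scene 0.46 [373. 337.] area 368 xyz [0.62  0.117 0.08 ]
pliers_grip top 0.56 [176. 280.] area 299 xyz [0.503 0.261 0.157]
pliers_grip scene 0.9 [488. 366.] area 1453 xyz [0.562 0.315 0.157]
box top 0.8 [391. 287.] area 2766 xyz [ 0.485 -0.312  0.02 ]
box top 0.67 [480. 257.] area 2807 xyz [ 0.568 -0.575  0.02 ]
box top 0.31 [179. 279.] area 85 xyz [0.52  0.299 0.02 ]
box scene 0.64 [312. 228.] area 3580 xyz [ 0.482 -0.348  0.02 ]
box scene 0.61 [246. 198.] area 2213 xyz [ 0.56  -0.597  0.02 ]
lid_edge top 0.9 [397. 273.] area 1138 xyz [ 0.516 -0.321  0.1  ]
lid_edge top 0.89 [482. 258.] area 2398 xyz [ 0.555 -0.552  0.1  ]
lid_edge scene 0.94 [248. 192.] area 1316 xyz [ 0.596 -0.485  0.1  ]
lid_edge scene 0.71 [371. 337.] area 558 xyz [0.635 0.131 0.1  ]
lid_edge scene 0
[... 551 characters left out ...]
522 xyz [0.596 0.071 0.036]
cassette1 scene 0.73 [346. 291.] area 355 xyz [ 0.559 -0.065  0.036]
cassette1 scene 0.48 [431. 310.] area 159 xyz [0.448 0.079 0.036]
tube_rack top 0.77 [282. 203.] area 2148 xyz [ 0.733 -0.003  0.05 ]
tube_rack scene 0.84 [285. 343.] area 5143 xyz [0.748 0.018 0.05 ]
tube_rack scene 0.65 [371. 320.] area 316 xyz [0.576 0.05  0.05 ]
tip_box top 0.76 [361. 198.] area 1342 xyz [ 0.742 -0.233  0.05 ]
tip_box top 0.66 [177. 279.] area 376 xyz [0.518 0.294 0.05 ]
tip_box scene 0.68 [235. 283.] area 2021 xyz [ 0.757 -0.2    0.05 ]
beaker top 0.64 [190. 210.] area 635 xyz [0.722 0.267 0.04 ]
beaker scene 0.72 [374. 432.] area 2758 xyz [0.715 0.252 0.04 ]
-77.29075786307
```

```bash
ls pics
```

```text
a_scene.png
a_top.png
a_wrist.png
b_scene.png
b_top.png
```

View pics/b_scene.png

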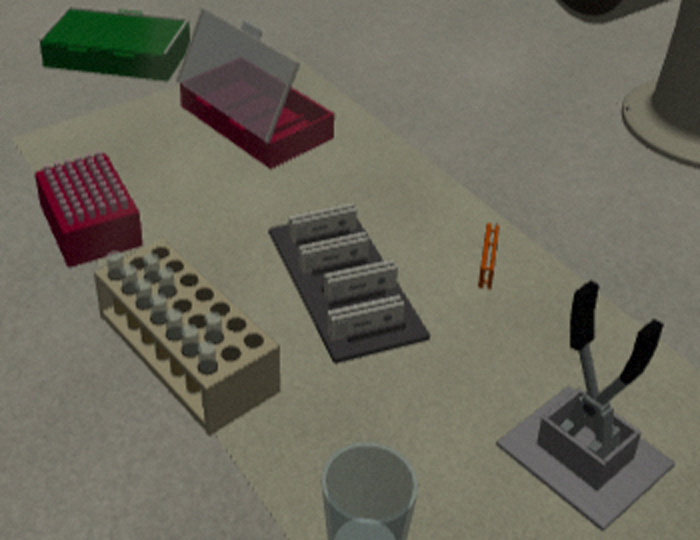

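View pics/b_top.png

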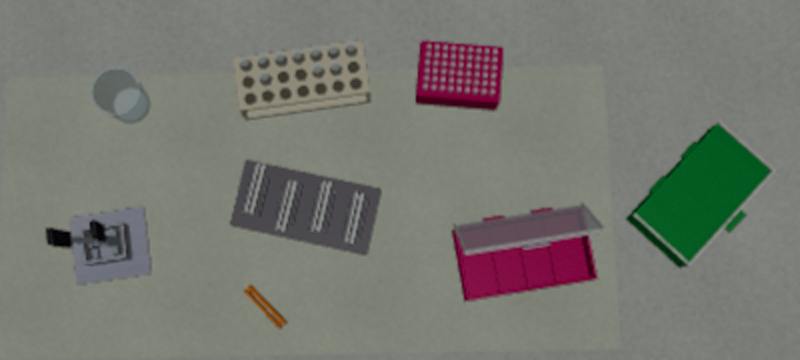

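Run:
```python
from h import *
s=arm.sense(); p=arm.read_camera("wrist"); V=p["view"]; c=-V[:3,:3].T@V[:3,3]
Rm=R(s["orientation"]); print("cam in tool",Rm.T@(c-s["tcp_pos"]), "axis in tool",Rm.T@V[2,:3], "img x in tool",Rm.T@V[0,:3])
go(.50,0.0,.36,-100)
```

```text
cam in tool [-0.14151445 -0.00080731 -0.0702719 ] axis in tool [ 9.62491481e-01 -4.46392868e-04  2.71311536e-01] img x in tool [ 4.69226601e-04  9.99999890e-01 -1.92906916e-05]
row [-128.7 -465.  -487.8] spin 22.7 j6 -12.0 j1 -89.3
```

Emit:
play_rows --steps '[[[-60, -50, -50, 2], [-130, -480, -560, 23], [-130, -480, -560, 23], [-130, -480, -560, 23], [-130, -480, -560, 23], [-130, -480, -560, 23], [-130, -480, -560, 23], [-130, -480, -560, 23], [-130, -480, -560, 23], [-130, -480, -560, 23]]]'

```text
time_s: 2.55
tcp_pos: [0.4885, -0.0733, 0.3447]
orientation: [157.8, 89.9, -32.5]
force: [0.4, -1.0, -0.1]
grip_width: 0.0857
```

Run:
```python
from h import *
print(arm.sense()["joint_pos"],yaw()); go(.59,0.0,.36,-100)
```

```text
[-2.25701704e+01 -6.16710601e+00  9.43647697e+01 -1.12504621e-02
  9.17380942e+01  7.77116372e+01] -100.282168096955
row [-15.2 -90.2 -86.8] spin -0.3 j6 77.7 j1 -22.6
```

Emit:
play_rows --steps '[[[-15, -90, -87, 0], [-15, -90, -87, 0], [-15, -90, -87, 0], [-15, -90, -87, 0]]]'

```text
time_s: 3.05
tcp_pos: [0.589, -0.0023, 0.3589]
orientation: [28.7, 89.9, -161.6]
force: [-0.6, 0.3, -0.4]
grip_width: 0.0855
```

Run:
```python
from h import *
s=arm.sense();print(s["tcp_pos"],yaw(s),s["joint_pos"])
p=snap("wrist","c_wrist")
for l,z in(("rack",.008),("stand",.006),("pliers",.08),("box",.02),("lid_edge",.1),("cassette1",.036)):
    for d in arm.trace(p,l)[:6]:
        if d["confidence"]>.3: print(l,round(d["confidence"],2),np.round(d["uv"]),"area",d["region"].sum(),"xyz",np.round(ray(p,d["uv"],z),3))
```

```text
[ 0.58898732 -0.00226394  0.35886996] -100.27285012566392 [-1.19523196e+01  8.32637814e+00  7.81124879e+01 -2.57511287e-02
  9.36049380e+01  8.83189307e+01]
rack 0.76 [318. 205.] area 7452 xyz [ 0.569 -0.001  0.008]
stand 0.89 [142. 271.] area 3702 xyz [0.516 0.278 0.006]
stand 0.58 [557. 222.] area 13356 xyz [ 0.483 -0.338  0.006]
pliers 0.96 [ 91. 312.] area 2609 xyz [0.493 0.32  0.08 ]
pliers 0.47 [335. 212.] area 560 xyz [ 0.569 -0.021  0.08 ]
box 0.96 [559. 221.] area 13530 xyz [ 0.488 -0.332  0.02 ]
lid_edge 0.83 [568. 218.] area 10346 xyz [ 0.518 -0.289  0.1  ]
cassette1 0.83 [264. 201.] area 583 xyz [0.592 0.069 0.036]
cassette1 0.75 [299. 209.] area 492 xyz [0.573 0.024 0.036]
cassette1 0.66 [371. 213.] area 707 xyz [ 0.55  -0.07   0.036]
cassette1 0.61 [296. 305.] area 756 xyz [0.434 0.056 0.036]
cassette1 0.57 [336. 213.] area 498 xyz [ 0.559 -0.024  0.036]
```

View pics/c_wrist.png

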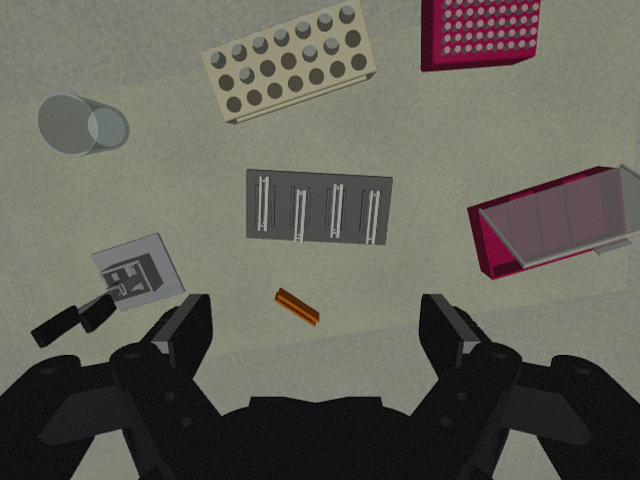

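Emit:
play_rows --steps '[[[70, 0, -20, 0], [140, 0, -15, 0], [140, 0, -15, 0], [140, 0, -15, 0], [140, 0, -15, 0]]]'

```text
time_s: 4.03
tcp_pos: [0.6058, -0.0053, 0.2229]
orientation: [178.5, 89.7, -11.8]
force: [-0.6, 0.0, -0.1]
grip_width: 0.0854
```

Run:
```python
from h import *
s=arm.sense();print(s["tcp_pos"],yaw(s),s["joint_pos"])
p=snap("wrist","d_wrist")
for l,z in(("rack",.008),("cassette1",.036)):
    for d in arm.trace(p,l)[:6]:
        if d["confidence"]>.3:
            m=d["region"].astype(np.uint8); c=max(cv2.findContours(m,0,2)[0],key=cv2.contourArea); b=cv2.boxPoints(cv2.minAreaRect(c))
            w=[ray(p,q,z) for q in b]; 
            print(l,round(d["confidence"],2),np.round(d["uv"]),"ctr",np.round(np.mean(w,0),4),"corners",np.round([x[:2] for x in w],3).tolist())
```

```text
[ 0.60584725 -0.00525001  0.22287105] -100.29098105432492 [-1.19107637e+01  1.36799973e+01  8.71623048e+01  5.01934160e-04
  7.88148365e+01  8.83800939e+01]
rack 0.67 [316. 242.] ctr [ 5.649e-01 -2.000e-04  8.000e-03] corners [[0.541, 0.118], [0.638, 0.088], [0.591, -0.111], [0.49, -0.095]]
cassette1 0.72 [342. 252.] ctr [ 0.5642 -0.0243  0.036 ] corners [[0.529, -0.008], [0.603, -0.026], [0.6, -0.04], [0.525, -0.023]]
cassette1 0.72 [291. 374.] ctr [0.4344 0.0524 0.036 ] corners [[0.451, 0.088], [0.472, 0.07], [0.418, 0.017], [0.396, 0.035]]
cassette1 0.67 [246. 241.] ctr [0.5903 0.0676 0.036 ] corners [[0.554, 0.086], [0.63, 0.066], [0.627, 0.049], [0.55, 0.068]]
cassette1 0.66 [297. 258.] ctr [0.5652 0.025  0.036 ] corners [[0.529, 0.042], [0.605, 0.021], [0.602, 0.008], [0.525, 0.028]]
cassette1 0.64 [390. 260.] ctr [ 0.5471 -0.0694  0.036 ] corners [[0.512, -0.052], [0.588, -0.069], [0.583, -0.087], [0.506, -0.07]]
cassette1 0.44 [ 25. 144.] ctr [0.7179 0.2384 0.036 ] corners [[0.755, 0.253], [0.745, 0.198], [0.681, 0.223], [0.691, 0.281]]
```

View pics/d_wrist.png

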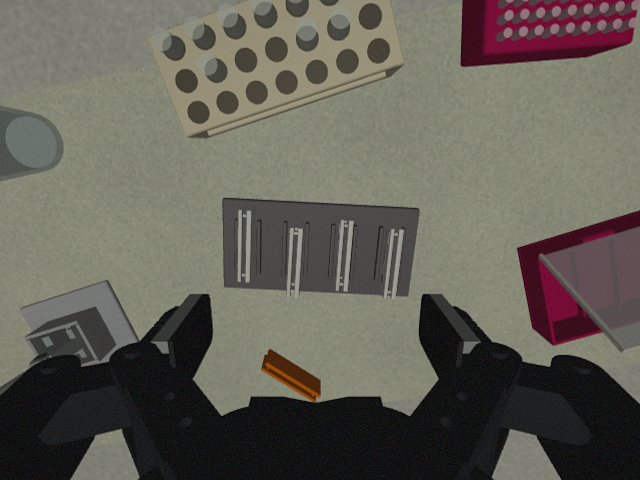

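Run:
```python
from h import *
im=cv2.imread("pics/d_wrist.png")
c=im[190:305,215:430]; cv2.imwrite("pics/d_crop.png",cv2.resize(c,None,fx=3.7,fy=3.7,interpolation=cv2.INTER_CUBIC))
```

```text
(no output)
```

View pics/d_crop.png

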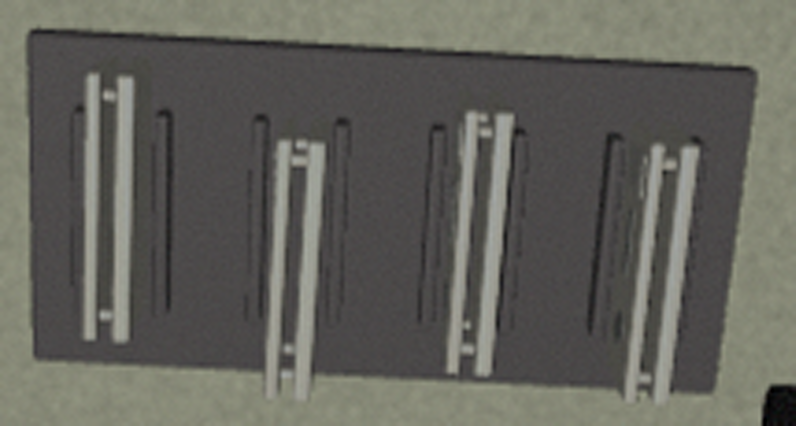

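Run:
```python
from h import *
p=arm.read_camera("wrist")
f=lambda u,z: ray(p,(215+(u[0]+.5)/3.7-.5,190+(u[1]+.5)/3.7-.5),z)[:2]
Q=dict(A=[(87,73),(134,76),(83,341),(130,343)],B=[(279,140),(326,142),(265,398),(310,400)],C=[(467,112),(514,114),(446,375),(492,377)],D=[(652,145),(699,146),(625,401),(668,403)])
def ang(v): return np.degrees(np.arctan2(v[1],v[0]))
for k,q in Q.items():
    a,b,c,d=[f(u,.036) for u in q]; ax=(a+b-c-d)/2
    print(k,np.round((a+b+c+d)/4,4),"len",np.round(np.linalg.norm(ax),4),"ang",np.round(ang(ax),1),"w",np.round([np.linalg.norm(a-b),np.linalg.norm(c-d)],4))
r=[f(u,.008) for u in [(30,30),(755,70),(716,392),(35,358)]]
r=np.array(r); print(r, "ctr",r.mean(0)); ax=(r[0]+r[1]-r[2]-r[3])/2; ay=(r[0]+r[3]-r[1]-r[2])/2
print(np.linalg.norm(ax),ang(ax),np.linalg.norm(ay),ang(ay))
c=r.mean(0); th=np.radians(ang(ay)); uy=np.array([np.cos(th),np.sin(th)]); ux=np.array([uy[1],-uy[0]])
for k,q in Q.items():
    m=np.mean([f(u,.036) for u in q],0)-c; print(k,"in rack",m@ux,m@uy)
go(.58,.285,.28,-87)
```

```text
A [0.588  0.0707] len 0.0742 ang -14.2 w [0.0121 0.0128]
B [0.5623 0.0254] len 0.0736 ang -14.3 w [0.0123 0.0124]
C [ 0.5605 -0.0245] len 0.0741 ang -13.5 w [0.0122 0.0127]
D [ 0.5437 -0.0711] len 0.0731 ang -13.0 w [0.0123 0.0119]
[[ 0.63593018  0.08725987]
 [ 0.58889193 -0.10912365]
 [ 0.49343177 -0.08778895]
 [ 0.54047005  0.11013299]] ctr [5.64680981e-01 1.20066782e-04]
0.097985825935617 -13.037146202671904 0.2026864513767292 76.58079002296063
A in rack 0.006332579555356885 0.07407345755795455
B in rack -0.008226774617912696 0.024068079614661276
C in rack 0.0016558606078405395 -0.024922773411609426
D in rack -0.003890139159790304 -0.07418771891332827
row [ -59.  -280.9   76.2] spin -13.3 j6 88.4 j1 -11.9
```

Emit:
play_rows --steps '[[[-60, -60, 20, 0], [-60, -281, 76, -13], [-60, -281, 76, -13], [-60, -281, 76, -13], [-60, -281, 76, -13], [-60, -281, 76, -13], [-60, -281, 76, -13], [-60, -281, 76, -13]]]'

```text
time_s: 5.22
tcp_pos: [0.5798, 0.2838, 0.2793]
orientation: [113.2, 90.0, -64.2]
force: [-0.7, -0.8, -0.7]
grip_width: 0.0854
```

Run:
```python
from h import *
s=arm.sense();print(s["tcp_pos"],yaw(s),s["joint_pos"])
p=snap("wrist","e_wrist")
for l,z in(("stand",.006),("pliers",.08),("pliers_grip",.157)):
    for d in arm.trace(p,l)[:3]:
        if d["confidence"]>.3: print(l,round(d["confidence"],2),np.round(d["uv"]),"xyz",np.round(ray(p,d["uv"],z),3))
```

```text
[0.57982994 0.28381136 0.27926996] -87.4012737104815 [ 1.53853951e+01  1.80091750e+01  7.55833978e+01 -1.77556176e-02
  8.64041590e+01  1.02787781e+02]
stand 0.55 [312. 246.] xyz [0.523 0.286 0.006]
pliers 0.81 [300. 287.] xyz [0.5   0.297 0.08 ]
pliers_grip 0.43 [574. 230.] xyz [0.591 0.084 0.157]
```

View pics/e_wrist.png

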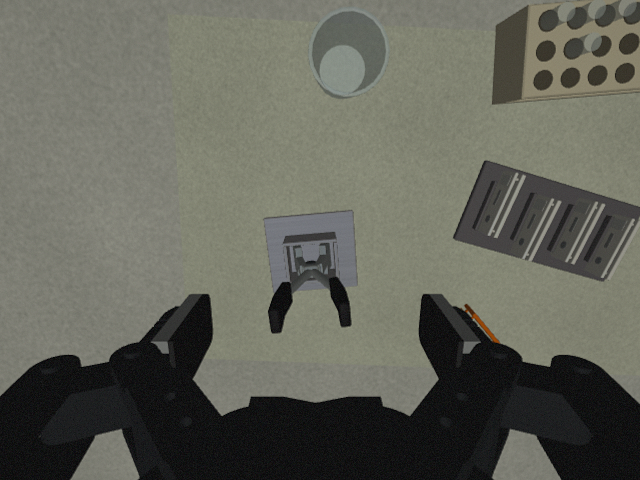

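Run:
```python
from h import *
im=cv2.imread("pics/e_wrist.png")
c=im[200:340,230:380]; cv2.imwrite("pics/e_crop.png",cv2.resize(c,None,fx=4.2,fy=4.2,interpolation=cv2.INTER_CUBIC))
pt=arm.read_camera("top"); c=pt["image"][250:320,130:220]; cv2.imwrite("pics/e_top.png",cv2.resize(c,None,fx=7,fy=7,interpolation=cv2.INTER_CUBIC))
```

```text
(no output)
```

View pics/e_crop.png

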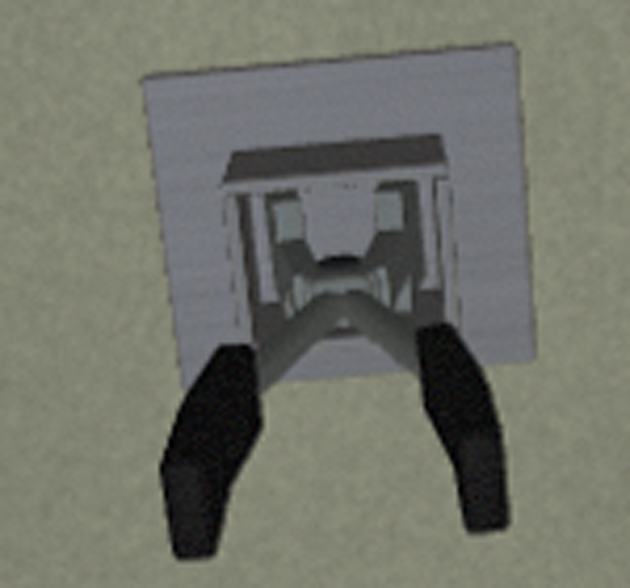

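View pics/e_top.png

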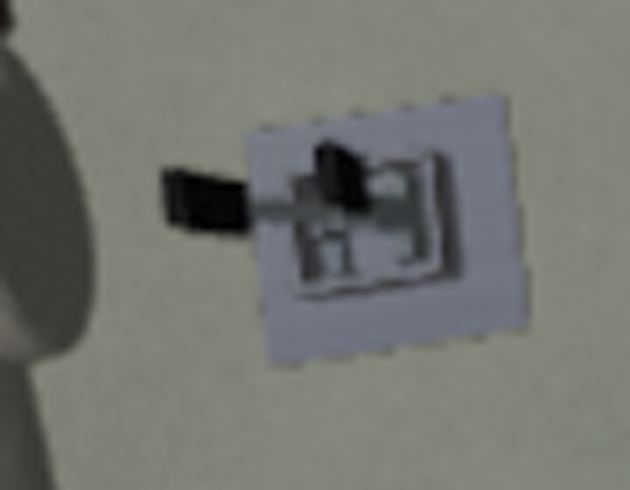

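```bash
cat > st.py <<'E'
from h import *
p=arm.read_camera("wrist")
f=lambda u,z: ray(p,(230+(u[0]+.5)/4.2-.5,200+(u[1]+.5)/4.2-.5),z)[:2]
ang=lambda v: np.degrees(np.arctan2(v[1],v[0]))
r=np.array([f(u,.006) for u in [(143,77),(515,44),(536,358),(183,388)]]); print(r,r.mean(0))
ax=(r[0]+r[1]-r[2]-r[3])/2; ay=(r[0]+r[3]-r[1]-r[2])/2
print("stand",np.linalg.norm(ax),ang(ax),np.linalg.norm(ay),ang(ay))
for u in [(175,557),(508,530),(341,543)]: print(u,f(u,.173))
c=r.mean(0); th=np.radians((ang(ax)+ang(ay)-90)/2); M=np.array([[np.cos(th),-np.sin(th)],[np.sin(th),np.cos(th)]])
print("yaw",np.degrees(th))
im=p["image"].copy(); im=cv2.resize(im[200:340,230:380],None,fx=4.2,fy=4.2,interpolation=cv2.INTER_CUBIC)
def dr(pts,col):
    q=[]
    for X in pts:
        w=np.r_[c+M@np.array(X[:2]),X[2]]; u=proj(p,w); q.append(((u+.5-[230,200])*4.2-.5))
    cv2.polylines(im,[np.int32(q)],True,col,1)
B=lambda x,y,z:[(x,y,z),(x,-y,z),(-x,-y,z),(-x,y,z)]
dr(B(.05,.055,.006),(0,255,0)); dr(B(.022,.027,.04),(0,0,255)); dr(B(.026,.031,.04),(0,0,255)); dr(B(.022,.027,.006),(255,0,0))
for s in(1,-1): dr([(.011,s*.0325,.157),(-.011,s*.0325,.157)],(0,255,255)); dr([(.011,s*.034,.173),(-.011,s*.034,.173)],(255,255,0))
cv2.imwrite("pics/e_ov.png",im)
E
python3 st.py
```

```text
[[0.55541683 0.34736724]
 [0.57005421 0.24064446]
 [0.4731715  0.22695879]
 [0.45822407 0.33450881]] [0.51421665 0.28736982]
stand 0.09794115168016494 7.788138621381103 0.10815277619485035 97.86116819304345
(175, 557) [0.50035575 0.31711135]
(508, 530) [0.50901088 0.25434697]
(341, 543) [0.50479745 0.28573813]
yaw 7.824653407212281
```

View pics/e_ov.png

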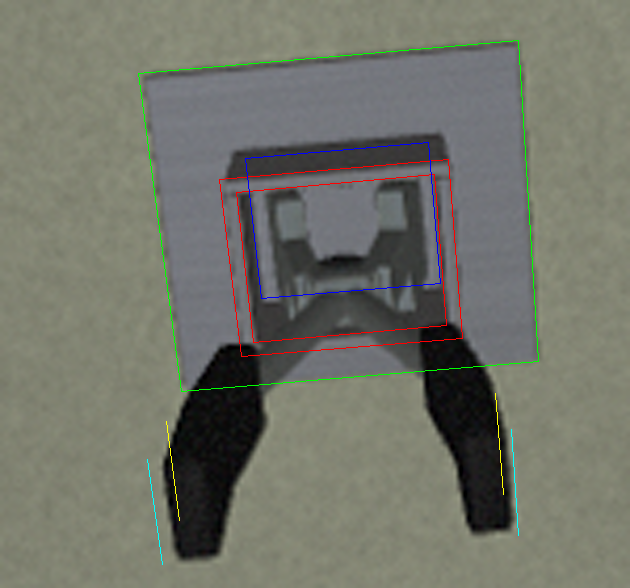

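The stand fit agrees: the base measures 98 x 108 mm at (0.514, 0.287), yaw 7.8°. The handle tips match it. Next I descend onto the pliers.

Run:
```python
from h import *
go(.514,.2875,.24,-82.2);go(.514,.2875,.132,-82.2)
```

```text
row [39.2 -5.9 65.4] spin -5.1 j6 102.8 j1 15.5
row [147.2  -5.9  65.4] spin -5.1 j6 102.8 j1 15.5
```

Emit:
play_rows --steps '[[[20, -6, 40, -5], [39, -6, 65, -5], [39, -6, 65, -5], [80, -6, 65, -5], [115, -6, 65, -5], [147, -6, 65, -5], [147, -6, 65, -5], [147, -6, 65, -5]]]' --gripper 85 --grip_force 40

```text
time_s: 6.52
tcp_pos: [0.5161, 0.2884, 0.1342]
orientation: [-171.3, 89.8, 16.4]
force: [-0.5, -0.4, 1.0]
grip_width: 0.0849
```

Run:
```python
from h import *
s=arm.sense();print(s["tcp_pos"],yaw(s),s["force"],s["grip_width"])
snap("wrist","f_wrist"); snap("scene","f_scene",(380,280,540,460),3.2)
```

```text
[0.5161056  0.28840619 0.13424131] -82.31898217589894 [-0.51479389 -0.36847092  0.98129377] 0.08490841548985482
```

View pics/f_wrist.png

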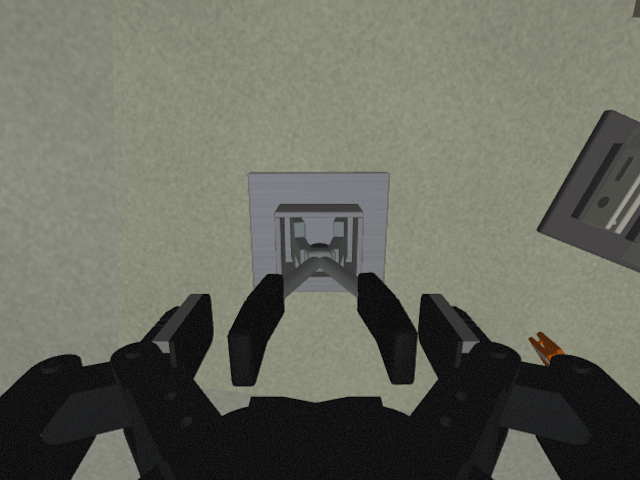

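View pics/f_scene.png

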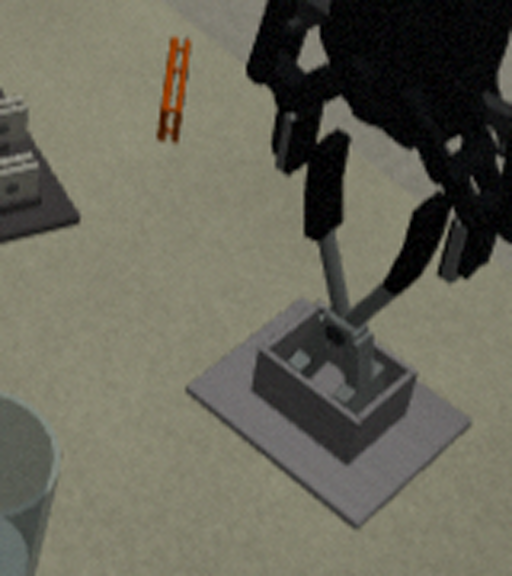

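Emit:
play_rows --steps '[[[2, 0, 2, 0], [2, 0, 2, 0], [2, 0, 2, 0], [2, 0, 2, 0], [2, 0, 2, 0], [2, 0, 2, 0]]]' --gripper 60 --grip_force 40

```text
time_s: 7.38
tcp_pos: [0.5132, 0.288, 0.132]
orientation: [-179.2, 89.8, 8.5]
force: [-0.1, -0.8, 5.0]
grip_width: 0.0601
```

Run:
```python
from h import *
s=arm.sense();print(s["tcp_pos"],yaw(s),s["force"],s["grip_width"])
snap("wrist","g_wrist"); snap("scene","g_scene",(380,280,540,460),3.2)
```

```text
[0.51322612 0.28803775 0.13198095] -82.28129411031149 [-0.11888573 -0.7924759   5.00430174] 0.06006409508814688
```

View pics/g_wrist.png

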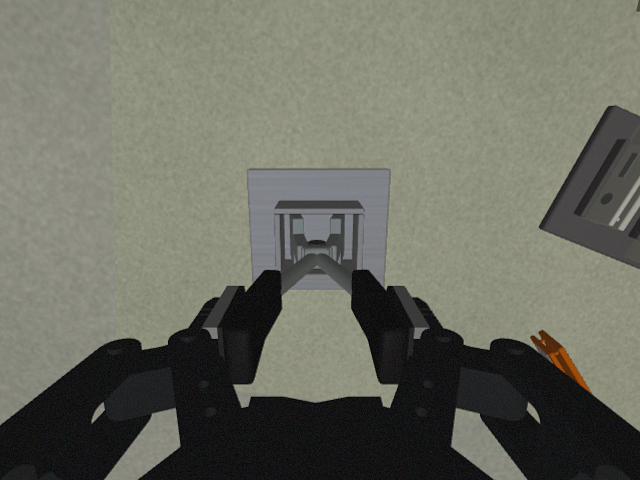

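View pics/g_scene.png

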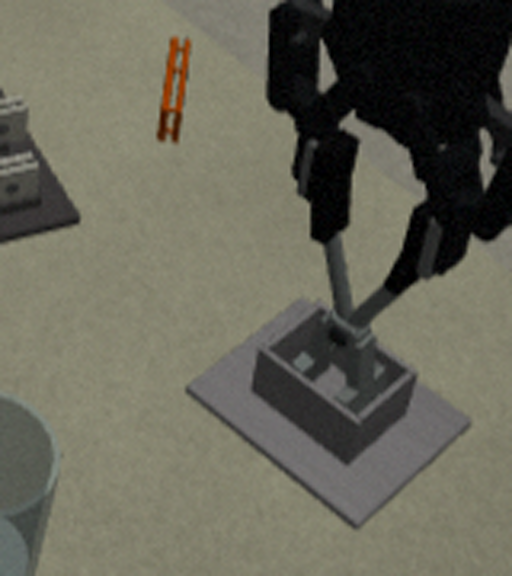

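Emit:
play_rows --steps '[[[-5, 0, 0, 0], [-15, 0, 0, 0], [-30, 0, 0, 0], [-45, 0, 0, 0], [-60, 0, 0, 0], [-75, 0, 0, 0], [-90, 0, 0, 0], [-90, 0, 0, 0]]]'

```text
time_s: 8.48
tcp_pos: [0.5132, 0.2882, 0.222]
orientation: [-169.5, 89.8, 18.2]
force: [0.1, 0.9, -1.2]
grip_width: 0.06
```

Run:
```python
from h import *
s=arm.sense();print(s["tcp_pos"],yaw(s),s["force"],s["wrist_torque"],s["grip_width"])
snap("scene","h_scene",(380,220,540,400),3.2)
a=np.radians(76.6); uy=np.array([np.cos(a),np.sin(a)]); ux=np.array([uy[1],-uy[0]]); c=np.array([.5647,.0001])
for k,(x,y) in dict(A=(.0063,.0741),B=(-.0082,.0241),C=(.0017,-.0249),D=(-.0039,-.0742)).items():
    q=c+x*ux+y*uy; print(k,q)
    go(q[0],q[1],.215,-103.4,s)
```

```text
[0.51316013 0.28820826 0.2220461 ] -82.28969689070895 [ 0.14559142  0.8800016  -1.22735806] [-0.02038142 -0.05491959 -0.00481979] 0.06003830771592601
A [0.58800101 0.07072268]
row [  7.1 225.6 -45. ] spin 21.1 j6 99.9 j1 17.6
B [0.56230836 0.02544423]
row [  6.9 267.  -13.4] spin 21.1 j6 99.9 j1 17.6
C [ 0.5605832  -0.02451609]
row [  6.9 316.3  -5. ] spin 21.1 j6 99.9 j1 17.6
D [ 0.54371048 -0.07117615]
row [  6.8 360.2  18. ] spin 21.1 j6 99.9 j1 17.6
```

View pics/h_scene.png

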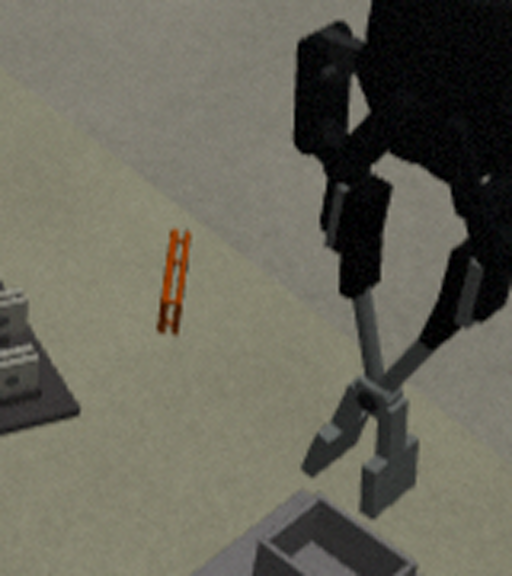

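Emit:
play_rows --steps '[[[0, 25, -5, 3], [0, 60, -12, 7], [0, 100, -20, 11], [0, 140, -28, 15], [0, 180, -36, 18], [0, 210, -42, 21], [0, 226, -45, 21], [0, 226, -45, 21], [0, 226, -45, 21]]]'

```text
time_s: 9.65
tcp_pos: [0.5867, 0.0711, 0.2198]
orientation: [-28.6, 89.9, 138.2]
force: [-0.6, -0.1, -1.8]
grip_width: 0.0598
```

Run:
```python
from h import *
s=arm.sense();print(s["tcp_pos"],yaw(s),s["force"],s["grip_width"])
go(.588,.0707,.222,-103.4,s); go(.588,.0707,.1455,-103.4,s)
snap("wrist","i_wrist");snap("scene","i_scene",(300,200,460,380),3.2)
```

```text
[0.58666093 0.07108331 0.21982876] -103.211392621514 [-0.62906553 -0.0932356  -1.82786169] 0.059794219975965415
row [-2.2  0.1 -1.4] spin 0.2 j6 98.4 j1 -4.8
row [74.3  0.1 -1.5] spin 0.2 j6 98.4 j1 -4.8
```

View pics/i_wrist.png

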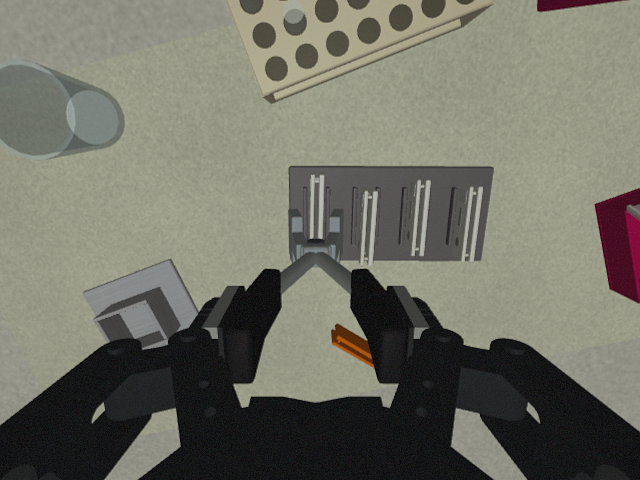

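View pics/i_scene.png

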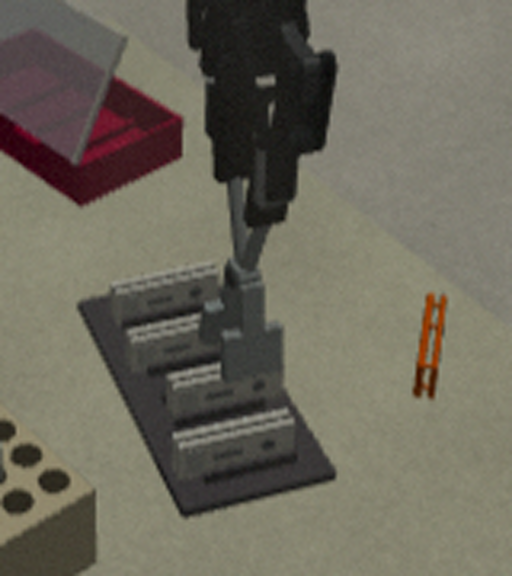

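Emit:
play_rows --steps '[[[10, 0, -1.5, 0], [25, 0, -1.5, 0], [40, 0, -1.5, 0], [55, 0, -1.5, 0], [66, 0, -1.5, 0], [70, 0, -1.5, 0], [70, 0, -1.5, 0], [70, 0, -1.5, 0]]]'

```text
time_s: 10.75
tcp_pos: [0.5891, 0.0696, 0.1509]
orientation: [-170.9, 89.9, -4.2]
force: [0.2, -0.8, -1.5]
grip_width: 0.0604
```

Run:
```python
from h import *
s=arm.sense();print(s["tcp_pos"],yaw(s),s["force"],s["grip_width"])
snap("wrist","j_wrist",(240,160,440,360),3);snap("scene","j_scene",(310,230,430,365),4.2)
```

```text
[0.58909833 0.06956752 0.15091323] -103.29328442106221 [ 0.1813991  -0.84190352 -1.54354299] 0.060371378581714624
```

View pics/j_wrist.png

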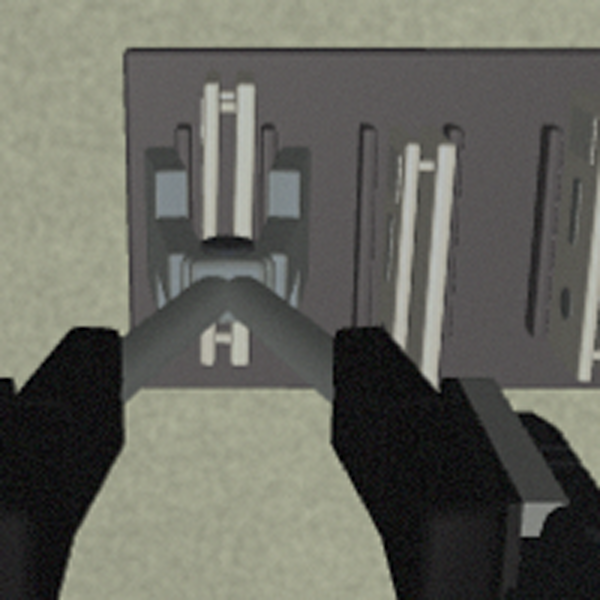

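View pics/j_scene.png

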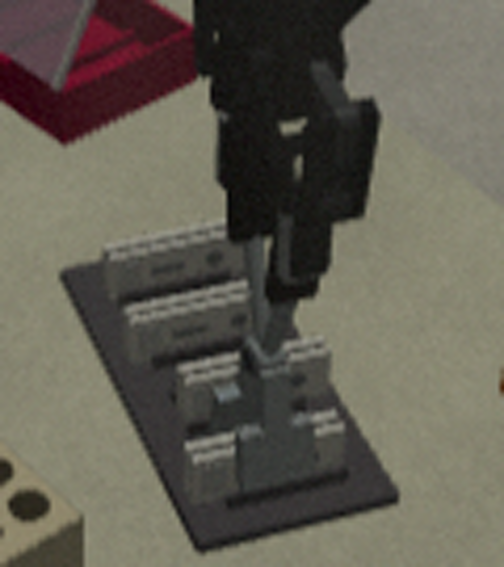

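Emit:
play_rows --steps '[[[0, 0, 0, 0], [0, 0, 0, 0], [0, 0, 0, 0], [0, 0, 0, 0], [0, 0, 0, 0], [0, 0, 0, 0], [0, 0, 0, 0]]]' --gripper 34 --grip_force 35

```text
time_s: 11.72
tcp_pos: [0.5904, 0.0696, 0.1527]
orientation: [-168.0, 89.7, -1.3]
force: [1.0, 0.5, 6.5]
grip_width: 0.0345
```

Run:
```python
from h import *
s=arm.sense();print(s["tcp_pos"],yaw(s),s["force"],s["grip_width"])
snap("wrist","k_wrist",(240,160,440,360),3);snap("scene","k_scene",(310,230,430,365),4.2)
```

```text
[0.59039785 0.06960272 0.1527248 ] -103.2949895224523 [1.03220081 0.52349938 6.48665506] 0.03445973767731581
```

View pics/k_wrist.png

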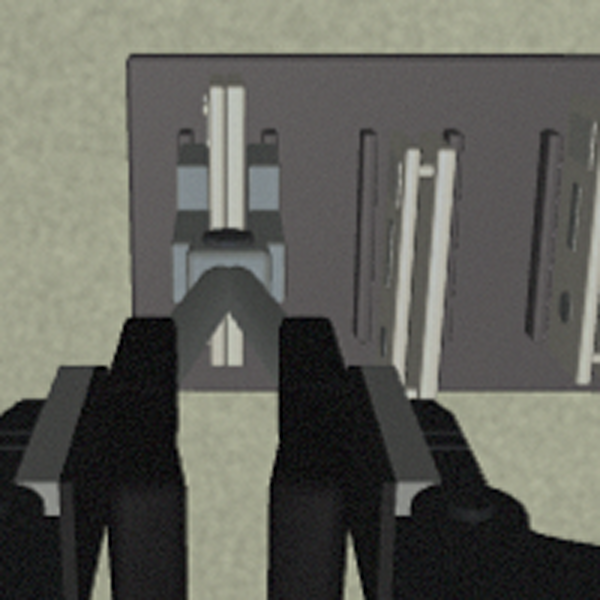

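View pics/k_scene.png

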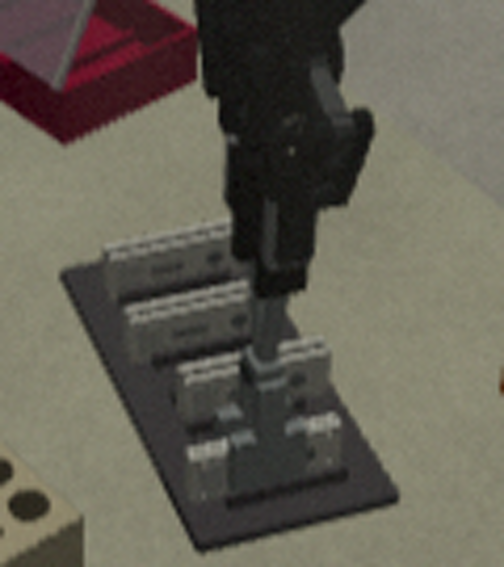

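Emit:
play_rows --steps '[[[-2, 0, 0, 0], [-2, 0, 0, 0], [-2, 0, 0, 0], [-2, 0, 0, 0]]]' --gripper 33 --grip_force 40

```text
time_s: 12.32
tcp_pos: [0.5893, 0.0696, 0.153]
orientation: [-168.9, 89.9, -2.2]
force: [0.1, 0.1, 5.4]
grip_width: 0.0333
```

Run:
```python
from h import *
s=arm.sense();print(s["tcp_pos"],yaw(s),s["force"],s["grip_width"])
snap("wrist","l_wrist",(290,180,350,300),5)
```

```text
[0.58934155 0.06956092 0.15304469] -103.29381414454699 [0.05738001 0.12790149 5.35458618] 0.03334934358373569
```

View pics/l_wrist.png

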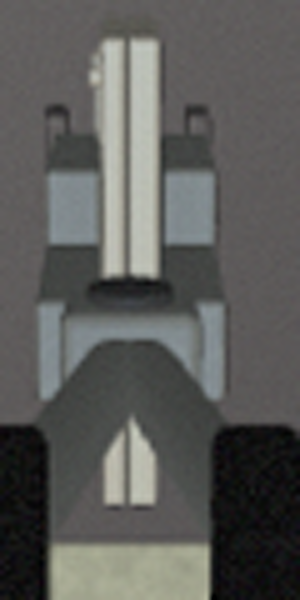

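Emit:
play_rows --steps '[[[0, 0, 0, 0], [0, 0, 0, 0], [0, 0, 0, 0], [0, 0, 0, 0], [-15, 0, 0, 0], [-35, 0, 0, 0], [-60, 0, 0, 0], [-65, 0, 0, 0], [-65, 0, 0, 0]]]' --gripper 60 --grip_force 40

```text
time_s: 13.5
tcp_pos: [0.5889, 0.0696, 0.2179]
orientation: [-171.1, 89.9, -4.4]
force: [-0.2, 0.1, -1.6]
grip_width: 0.0595
```

Run:
```python
from h import *
s=arm.sense();print(s["tcp_pos"],yaw(s),s["force"],s["grip_width"])
go(.5623,.0254,.2180,-103.4,s)
snap("wrist","m_wrist",(240,160,440,360),3);snap("scene","m_scene",(310,200,430,365),3.5)
```

```text
[0.58887739 0.06957247 0.21786047] -103.29330620379133 [-0.17513487  0.11232253 -1.61998732] 0.05952727325777744
row [-0.2 49.1 15.7] spin 0.1 j6 98.4 j1 -4.9
```

View pics/m_wrist.png

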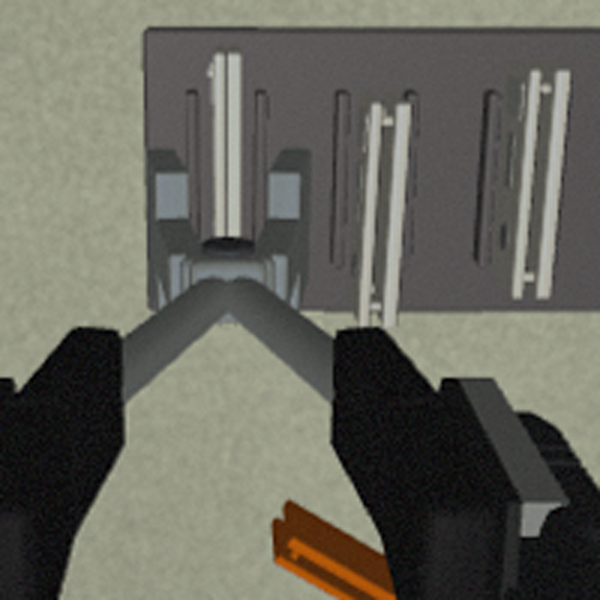

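View pics/m_scene.png

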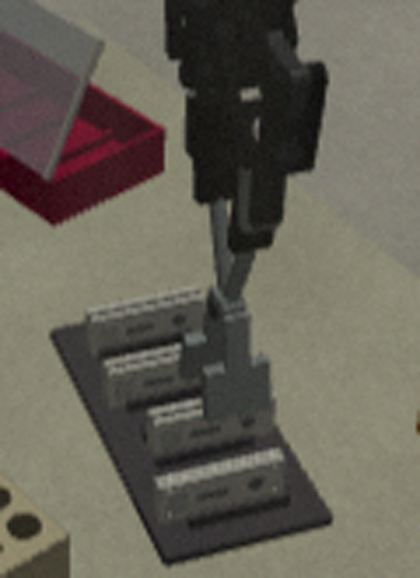

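Emit:
play_rows --steps '[[[0, 25, 8, 0], [0, 49, 16, 0], [0, 49, 16, 0], [0, 49, 16, 0], [20, 49, 16, 0], [40, 49, 16, 0], [58, 49, 16, 0], [64, 49, 16, 0], [64, 49, 16, 0], [64, 49, 16, 0]]]'

```text
time_s: 14.85
tcp_pos: [0.5624, 0.0255, 0.154]
orientation: [-174.9, 89.9, -8.2]
force: [-0.1, -0.2, -1.9]
grip_width: 0.0599
```

Run:
```python
from h import *
s=arm.sense();print(s["tcp_pos"],yaw(s),s["force"],s["grip_width"])
go(.5623,.0254,.1535,-103.4,s)
snap("wrist","n_wrist",(240,160,440,360),3)
```

```text
[0.56242573 0.02553448 0.15404965] -103.29204855793486 [-0.11562736 -0.20090338 -1.85987241] 0.05993863267543688
row [0.5 0.2 0.1] spin 0.1 j6 93.6 j1 -9.7
```

View pics/n_wrist.png

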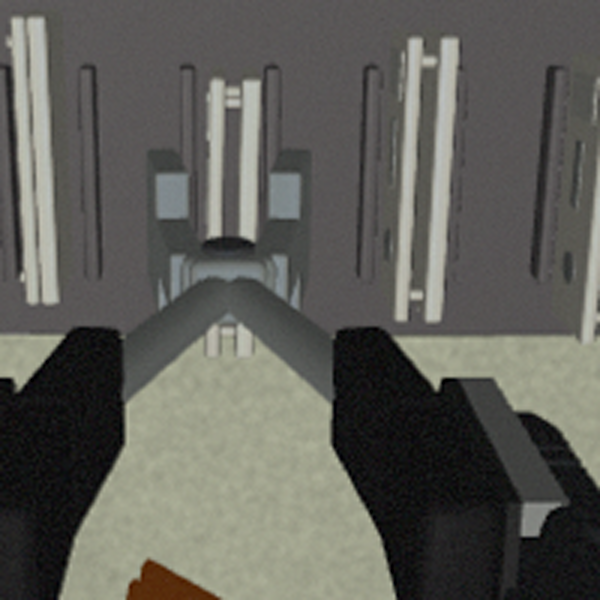

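Cassette B sits centred between the jaws, so I squeeze.

Emit:
play_rows --steps '[[[0, 0, 0, 0], [0, 0, 0, 0], [0, 0, 0, 0], [0, 0, 0, 0], [0, 0, 0, 0], [0, 0, 0, 0], [-1, 0, 0, 0], [-1, 0, 0, 0], [-1, 0, 0, 0]]]' --gripper 33 --grip_force 40

```text
time_s: 16.02
tcp_pos: [0.5613, 0.0259, 0.1535]
orientation: [-9.7, 89.9, 157.1]
force: [0.1, 1.0, -2.8]
grip_width: 0.0333
```

Run:
```python
from h import *
s=arm.sense();print(s["tcp_pos"],yaw(s),s["force"],s["grip_width"])
snap("wrist","o_wrist",(240,160,440,360),3)
```

```text
[0.56128095 0.02585522 0.15348521] -103.28633591424973 [ 0.10597717  0.97438272 -2.76320652] 0.03333079710081075
```

View pics/o_wrist.png

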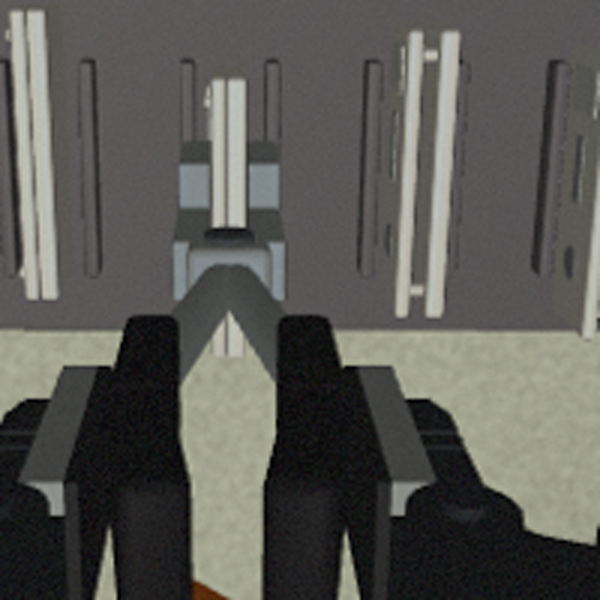

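Emit:
play_rows --steps '[[[0, 0, 0, 0], [0, 0, 0, 0], [0, 0, 0, 0], [0, 0, 0, 0], [-15, 0, 0, 0], [-35, 0, 0, 0], [-60, 0, 0, 0], [-65, 0, 0, 0], [-65, 0, 0, 0]]]' --gripper 60

```text
time_s: 17.2
tcp_pos: [0.5619, 0.0256, 0.2195]
orientation: [-173.9, 90.0, -7.2]
force: [-0.8, -0.1, -1.9]
grip_width: 0.0599
```

Run:
```python
from h import *
s=arm.sense();print(s["tcp_pos"],yaw(s),s["force"],s["grip_width"])
go(.5606,-.0245,.1535,-103.4,s)
snap("wrist","p_wrist",(220,140,460,360),3)
```

```text
[0.56186892 0.02560923 0.21946195] -103.28893874946188 [-0.76555648 -0.11715539 -1.88395233] 0.059933089034823514
row [ 66.   49.1 -10.2] spin 0.1 j6 93.6 j1 -9.7
```

View pics/p_wrist.png

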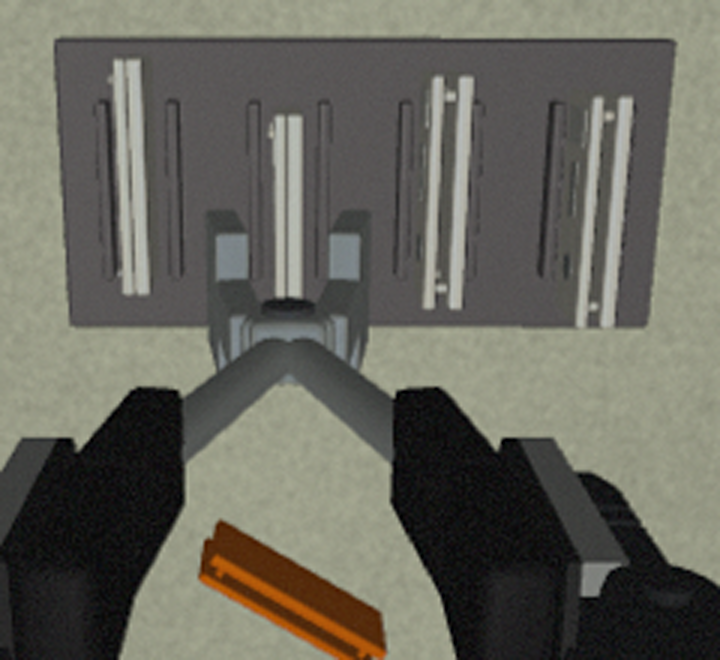

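A and B show shut (about 29 px across, against 41 px for the open C and D). Now C.

Emit:
play_rows --steps '[[[0, 25, -5, 0], [0, 49, -10, 0], [0, 49, -10, 0], [0, 49, -10, 0], [20, 49, -10, 0], [40, 49, -10, 0], [60, 49, -10, 0], [66, 49, -10, 0], [66, 49, -10, 0], [66, 49, -10, 0]]]'

```text
time_s: 18.5
tcp_pos: [0.5609, -0.0243, 0.1542]
orientation: [179.4, 89.9, -13.9]
force: [0.5, 0.0, -1.2]
grip_width: 0.06
```

Run:
```python
from h import *
s=arm.sense();print(s["tcp_pos"],yaw(s),s["force"],s["grip_width"])
snap("wrist","q_wrist",(240,160,440,360),3)
```

```text
[ 0.56088093 -0.02433397  0.15420636] -103.27414249595016 [ 0.45059962  0.04340501 -1.22102487] 0.06001491294117399
```

View pics/q_wrist.png

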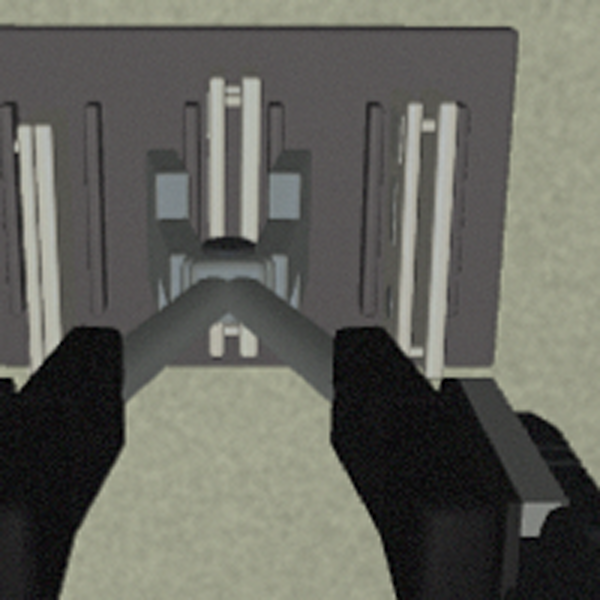

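Emit:
play_rows --steps '[[[0, 0, 0, 0], [0, 0, 0, 0], [0, 0, 0, 0], [0, 0, 0, 0], [0, 0, 0, 0], [0, 0, 0, 0], [-1, 0, 0, 0], [-1, 0, 0, 0], [-1, 0, 0, 0]]]' --gripper 33 --grip_force 40

```text
time_s: 19.68
tcp_pos: [0.5599, -0.0241, 0.1537]
orientation: [-21.5, 89.9, 145.2]
force: [0.8, 0.4, -0.2]
grip_width: 0.0335
```

Emit:
play_rows --steps '[[[0, 0, 0, 0], [0, 0, 0, 0], [0, 0, 0, 0], [0, 0, 0, 0], [-15, 0, 0, 0], [-35, 0, 0, 0], [-60, 0, 0, 0], [-65, 0, 0, 0], [-65, 0, 0, 0]]]' --gripper 60

```text
time_s: 20.8
tcp_pos: [0.5603, -0.0244, 0.2195]
orientation: [-179.5, 90.0, -12.8]
force: [0.5, -0.1, -2.8]
grip_width: 0.0597
```

Run:
```python
from h import *
s=arm.sense();print(s["tcp_pos"],yaw(s),s["force"],s["grip_width"])
go(.5437,-.0712,.1535,-103.4,s)
snap("wrist","r_wrist",(220,140,460,360),3)
```

```text
[ 0.56034958 -0.02440319  0.21946188] -103.28987827338959 [ 0.45652845 -0.1124898  -2.78323014] 0.05973232517996921
row [66.  49.4  5.5] spin 0.1 j6 88.5 j1 -14.8
```

View pics/r_wrist.png

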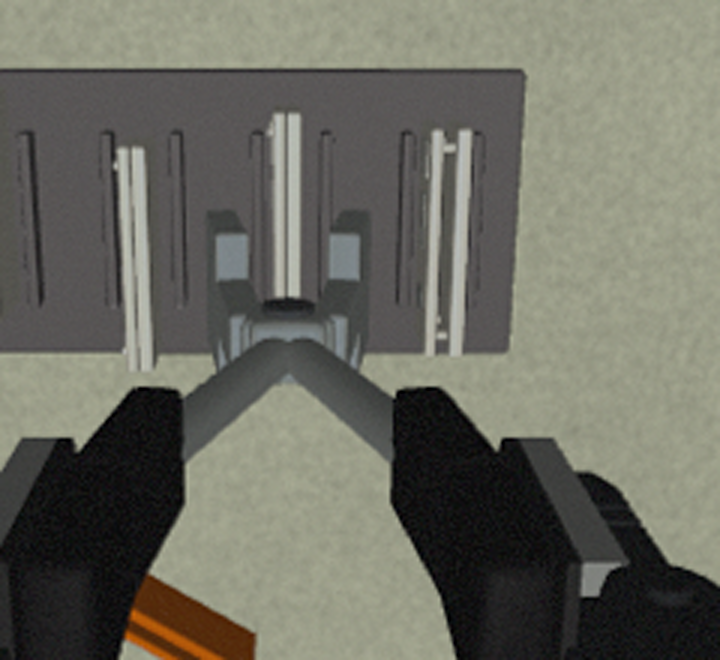

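C is shut. Now D.

Emit:
play_rows --steps '[[[0, 25, 3, 0], [0, 49, 5, 0], [0, 49, 5, 0], [0, 49, 5, 0], [20, 49, 5, 0], [40, 49, 5, 0], [60, 49, 5, 0], [66, 49, 5, 0], [66, 49, 5, 0], [66, 49, 5, 0]]]'

```text
time_s: 22.1
tcp_pos: [0.5448, -0.0709, 0.1541]
orientation: [175.4, 89.9, -17.8]
force: [-0.0, 0.1, -2.2]
grip_width: 0.0598
```

Run:
```python
from h import *
s=arm.sense();print(s["tcp_pos"],yaw(s),s["force"],s["grip_width"])
snap("wrist","s_wrist",(240,160,440,360),3)
```

```text
[ 0.54477798 -0.07093125  0.15414388] -103.27160299576785 [-2.02152392e-03  9.82597318e-02 -2.23291164e+00] 0.059786730901065246
```

View pics/s_wrist.png

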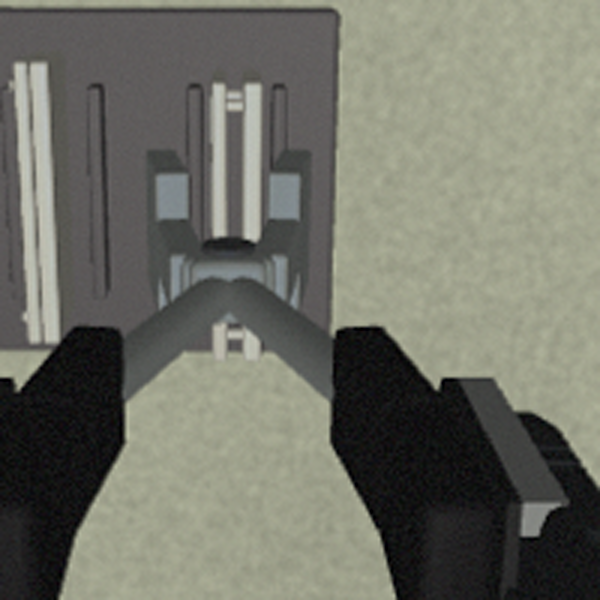

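Emit:
play_rows --steps '[[[0, 2, 0, 0], [0, 2, 0, 0], [0, 2, 0, 0], [0, 2, 0, 0], [0, 2, 0, 0], [0, 2, 0, 0], [-1, 2, 0, 0], [-1, 2, 0, 0], [-1, 2, 0, 0]]]' --gripper 33 --grip_force 40

```text
time_s: 23.28
tcp_pos: [0.5437, -0.0729, 0.1541]
orientation: [161.8, 90.0, -31.5]
force: [-0.9, -1.3, 1.8]
grip_width: 0.0333
```

Emit:
play_rows --steps '[[[0, 0, 0, 0], [0, 0, 0, 0], [0, 0, 0, 0], [0, 0, 0, 0], [-15, 0, 0, 0], [-35, 0, 0, 0], [-60, 0, 0, 0], [-65, 0, 0, 0], [-65, 0, 0, 0]]]' --gripper 60

```text
time_s: 24.4
tcp_pos: [0.5438, -0.0729, 0.2195]
orientation: [176.4, 90.0, -16.9]
force: [0.3, 0.3, -1.1]
grip_width: 0.0601
```

Run:
```python
from h import *
s=arm.sense();print(s["tcp_pos"],yaw(s),s["force"],s["grip_width"])
go(.5135,.288,.222,-82.2,s)
snap("wrist","t_wrist",(160,140,460,360),2.6)
```

```text
[ 0.5437552  -0.0729197   0.21946811] -103.29515507236052 [ 0.25215209  0.25703583 -1.06931135] 0.06014852869516779
row [  -2.6 -344.3  112.4] spin -21.1 j6 83.0 j1 -20.3
```

View pics/t_wrist.png

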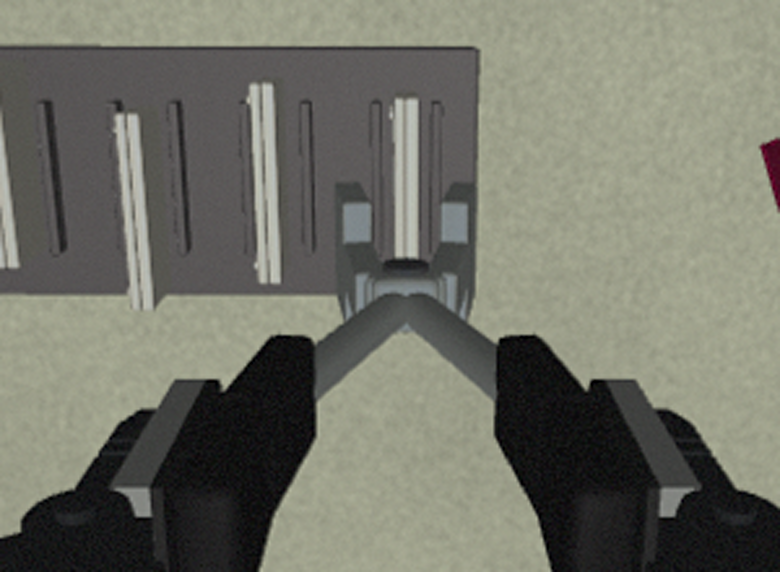

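All four are shut, so the pliers go back to the stand.

Emit:
play_rows --steps '[[[-3, -30, 10, -2], [-3, -80, 26, -5], [-3, -130, 42, -8], [-3, -180, 59, -11], [-3, -230, 75, -14], [-3, -280, 92, -17], [-3, -325, 106, -20], [-3, -344, 112, -21], [-3, -344, 112, -21], [-3, -344, 112, -21]]]'

```text
time_s: 25.7
tcp_pos: [0.5138, 0.2864, 0.2216]
orientation: [44.4, 89.9, -128.0]
force: [0.4, -0.6, -2.4]
grip_width: 0.0597
```

Run:
```python
from h import *
s=arm.sense();print(s["tcp_pos"],yaw(s),s["force"],s["grip_width"])
go(.5135,.288,.132,-82.2,s)
snap("wrist","u_wrist",(220,140,420,360),3)
```

```text
[0.51378555 0.28640386 0.22158579] -82.37010852900646 [ 0.38114657 -0.57214011 -2.37751822] 0.05974359817112235
row [89.6 -1.7 -0. ] spin -0.2 j6 99.8 j1 17.4
```

View pics/u_wrist.png

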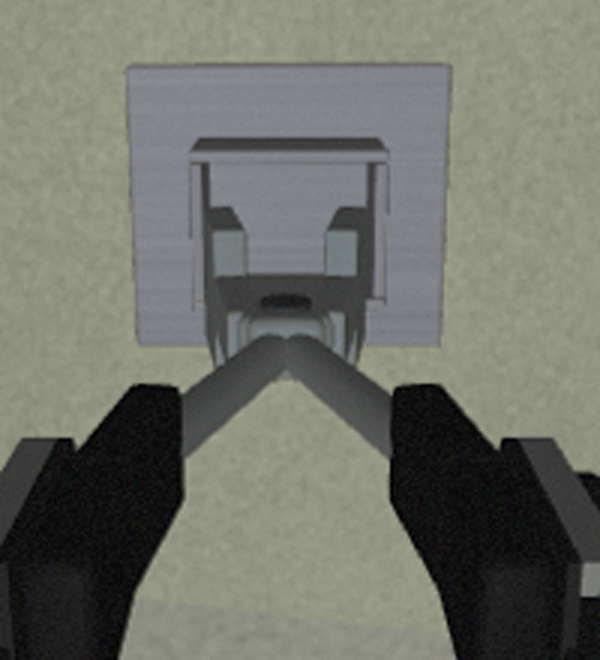

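Emit:
play_rows --steps '[[[15, -1.7, 0, 0], [30, -1.7, 0, 0], [45, -1.7, 0, 0], [60, -1.7, 0, 0], [72, -1.7, 0, 0], [82, -1.7, 0, 0], [87, -1.7, 0, 0], [87, -1.7, 0, 0], [87, -1.7, 0, 0]]]'

```text
time_s: 26.88
tcp_pos: [0.5139, 0.2895, 0.1357]
orientation: [-170.6, 89.9, 17.1]
force: [0.2, -0.1, -1.9]
grip_width: 0.0601
```

Run:
```python
from h import *
s=arm.sense();print(s["tcp_pos"],yaw(s),s["force"],s["grip_width"])
snap("scene","v_scene",(380,280,540,460),3.2)
```

```text
[0.51387304 0.28949098 0.13573692] -82.28919498938049 [ 0.17574022 -0.08607557 -1.91712427] 0.06005590480653077
```

View pics/v_scene.png

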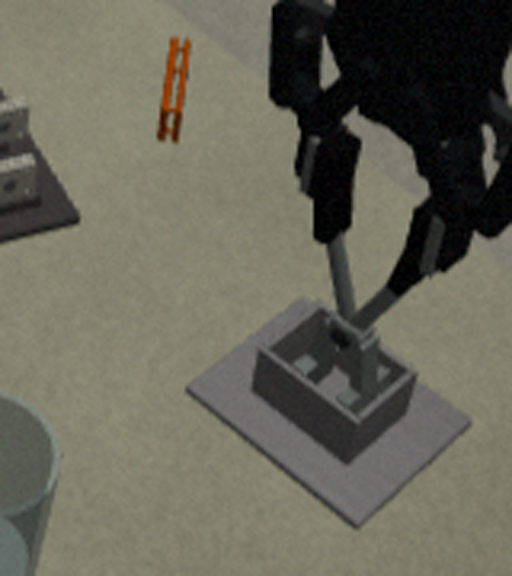

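Emit:
play_rows --steps '[[[1, 1.5, 0, 0], [2, 1.5, 0, 0], [3, 1.5, 0, 0], [3, 1.5, 0, 0]]]'

```text
time_s: 27.42
tcp_pos: [0.5149, 0.2881, 0.1339]
orientation: [-174.4, 89.8, 13.3]
force: [-0.6, 0.1, 6.3]
grip_width: 0.06
```

Emit:
play_rows --steps '[[[0, 0, 0, 0], [0, 0, 0, 0], [0, 0, 0, 0], [0, 0, 0, 0], [0, 0, 0, 0]]]' --gripper 85

```text
time_s: 28.05
tcp_pos: [0.5136, 0.2879, 0.1321]
orientation: [7.7, 90.0, -164.6]
force: [-0.7, 0.0, 0.2]
grip_width: 0.085
```

Run:
```python
from h import *
s=arm.sense();print(s["tcp_pos"],yaw(s),s["force"],s["grip_width"])
snap("wrist","w_wrist")
```

```text
[0.51363166 0.28786116 0.13206326] -82.29046579219494 [-0.71226332  0.03886093  0.19969233] 0.0849576660846568
```

View pics/w_wrist.png

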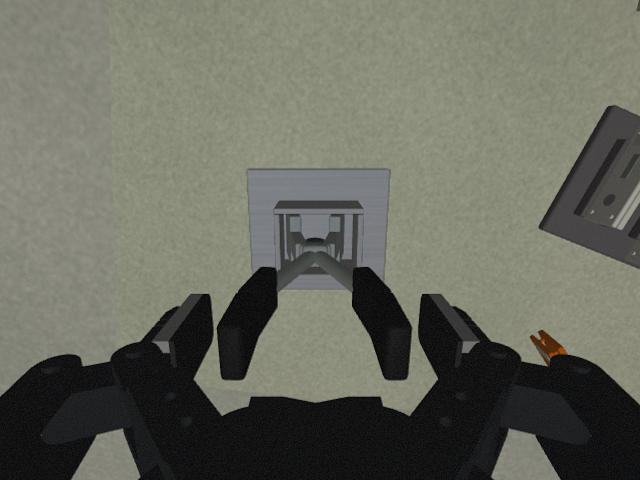

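Emit:
play_rows --steps '[[[-20, 0, 0, 0], [-60, 0, 0, 0], [-120, 0, 0, 0], [-180, 0, 0, 0], [-190, 50, 0, -8], [-190, 100, 0, -18], [-190, 150, 0, -28], [-190, 200, 10, -38], [-190, 250, 20, -48], [-190, 300, 30, -58]]]'

```text
time_s: 29.35
tcp_pos: [0.524, -0.0151, 0.324]
orientation: [99.3, 89.9, -14.6]
force: [0.4, -0.7, 0.1]
grip_width: 0.0851
```

Run:
```python
from h import *
s=arm.sense();print(s["tcp_pos"],yaw(s),s["joint_pos"],s["grip_width"])
go(.42,-.32,.33,99.7,s)
snap("top","x_top",(130,160,450,340),2.5)
```

```text
[ 0.52402404 -0.01505545  0.32400642] -23.955511909406866 [-1.48672942e+01 -1.31799299e+00  9.20350329e+01  6.08667576e-04
  8.91414074e+01  9.08818135e+00] 0.08511022746340617
row [ -6.1  28.8 320.9] spin -123.7 j6 9.1 j1 -14.9
```

View pics/x_top.png

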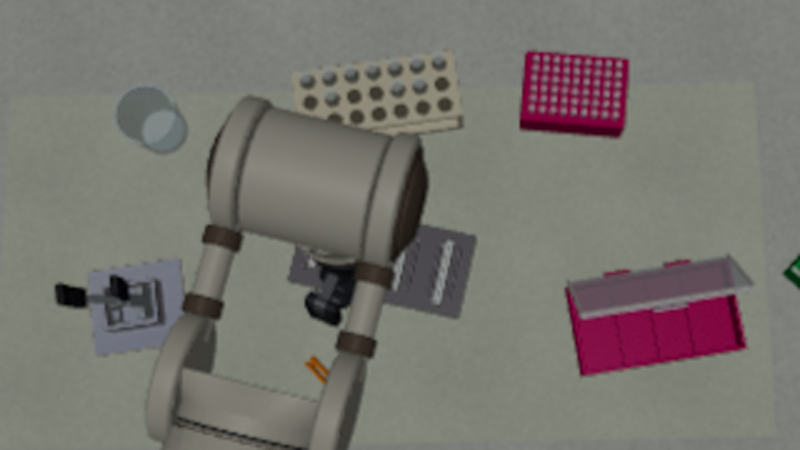

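Emit:
play_rows --steps '[[[-6, 5, 40, -10], [-6, 10, 80, -20], [-6, 14, 120, -30], [-6, 18, 160, -40], [-6, 21, 200, -50], [-6, 24, 240, -60], [-6, 27, 280, -70], [-6, 29, 321, -80], [-6, 29, 321, -90], [-6, 29, 321, -100]]]' --gripper 0

```text
time_s: 30.65
tcp_pos: [0.4184, -0.3185, 0.3297]
orientation: [-32.2, 89.9, -46.3]
force: [-0.0, 0.5, 0.2]
grip_width: -0.0
```

Emit:
play_rows --steps '[[[0, 0, 0, -10], [0, 0, 0, -20], [0, 0, 0, -24], [0, 0, 0, -24], [0, 0, 0, -24]]]'

```text
time_s: 31.28
tcp_pos: [0.4187, -0.3179, 0.3289]
orientation: [-57.6, 89.9, -48.0]
force: [-0.2, -1.0, -0.1]
grip_width: -0.0001
```

Run:
```python
from h import *
s=arm.sense();print(s["tcp_pos"],yaw(s),s["joint_pos"],s["grip_width"])
p=snap("wrist","y_wrist")
```

```text
[ 0.41867551 -0.31792264  0.32892878] 99.62754919461825 [-5.03966312e+01 -1.10261569e+00  9.12792371e+01  2.51592677e-03
  8.97640291e+01 -1.50024203e+02] -7.204751842579697e-05
```

View pics/y_wrist.png

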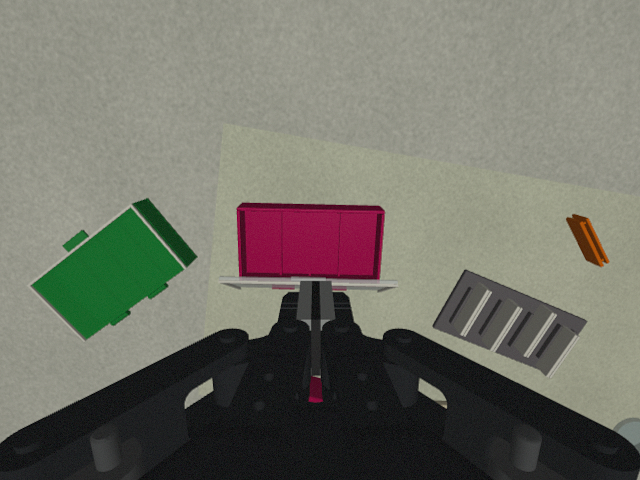

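Run:
```python
from h import *
im=cv2.imread("pics/y_wrist.png")
c=im[190:300,210:405]; cv2.imwrite("pics/y_crop.png",cv2.resize(c,None,fx=4,fy=4,interpolation=cv2.INTER_CUBIC))
```

```text
(no output)
```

View pics/y_crop.png

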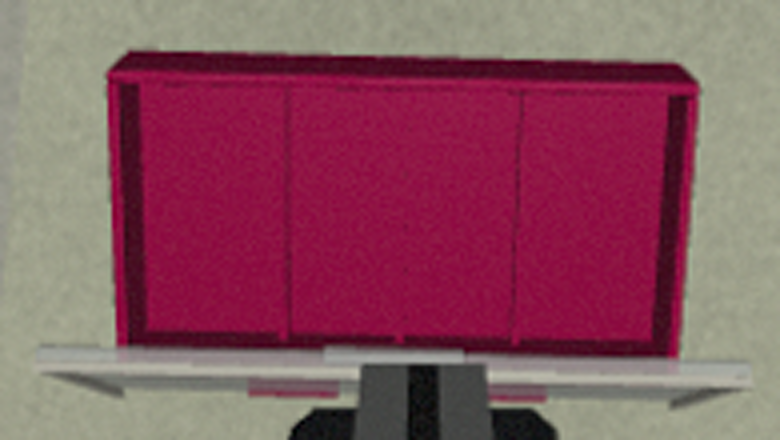

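Run:
```python
from h import *
p=arm.read_camera("wrist")
F=lambda u:((u[0]+.5)/4-.5+210,(u[1]+.5)/4-.5+190)
a=ray(p,F((108,75)),.038)[:2]; b=ray(p,F((698,88)),.038)[:2]
print(a,b,np.linalg.norm(a-b)); uy=(b-a)/np.linalg.norm(b-a); uy=uy if uy[1]>0 else -uy
ux=np.array([uy[1],-uy[0]]); c=(a+b)/2+.052*ux
print("box ctr",c,"yaw",np.degrees(np.arctan2(ux[1],ux[0])))
h=c+.052*ux
# lid free edge
uv=F((395,359))
for th in np.radians(range(50,115,5)):
    P=np.r_[h-ux*.104*np.cos(th),.038+.104*np.sin(th)]
    L=np.r_[h-ux*.104*np.cos(th)-uy*.094,.038+.104*np.sin(th)]; M=L.copy(); M[:2]+=uy*.188
    f=lambda X:(np.array(proj(p,X))-[210,190]+.5)*4-.5
    print(round(np.degrees(th)),f(P),f(L),f(M))
print("hinge",h)
```

```text
[ 0.45081697 -0.41179568] [ 0.423816   -0.22817971] 0.18559061518517206
box ctr [ 0.48876321 -0.31242239] yaw 8.365463092506507
50 [396.77203844 276.71017122] [ 44.05660384 269.23443974] [748.42192625 284.16331866]
55 [395.92549379 309.33294566] [ 40.00327426 301.83914936] [750.76273693 316.80389824]
60 [395.08146572 343.24014661] [ 36.62707046 335.74527093] [752.43541957 350.7120133 ]
65 [394.2517438  377.98773406] [ 33.98945064 370.5088549 ] [753.40248837 385.44353797]
70 [393.44819153 413.10062107] [ 32.13863881 405.65452102] [753.63973774 420.52368053]
75 [392.68237304 448.08658788] [ 31.10760693 440.68938318] [753.13749693 455.4608866 ]
80 [391.96518066 482.45150553] [ 30.91270913 475.11830357] [751.90124072 489.76203247]
85 [391.30648824 515.71489549] [ 31.5530787  508.45949964] [749.95149633 522.94793744]
90 [390.71485312 547.42480177] [ 33.010833   540.25947658] [747.3230477 554.568176 ]
95 [390.19728553 577.17101598] [ 35.25206146 570.1063204 ] [744.06349892 584.21423534]
100 [389.75909793 604.59586474] [ 38.22850472 597.64055553] [740.23131215 611.53023309]
105 [389.40383905 629.40201542] [ 41.87977963 622.56301779] [735.8934736  636.22065639]
110 [389.1333105  651.35704395] [ 46.13597057 644.63948223] [731.12296023 658.05487018]
hinge [ 0.54020995 -0.30485708]
```

Run:
```python
from h import *
go(.4452,-.3189,.33,98.4); go(.4452,-.3189,.12,98.4);
```

```text
row [-1.5 -5.4 26.1] spin 1.3 j6 -150.1 j1 -50.4
row [208.5  -5.3  26. ] spin 1.3 j6 -150.1 j1 -50.4
```

Emit:
play_rows --steps '[[[0, -5, 20, 1.3], [40, -5, 20, 1.3], [90, -5, 20, 1.3], [140, -5, 20, 1.3], [180, -5, 20, 1.3], [205, -5, 22, 1.3], [208, -5, 24, 1.3], [208, -5, 26, 1.3], [208, -5, 26, 1.3]]]'

```text
time_s: 32.5
tcp_pos: [0.446, -0.3194, 0.1219]
orientation: [-56.5, 89.8, -48.1]
force: [0.0, -0.2, 0.9]
grip_width: 0.0002
```

Run:
```python
from h import *
s=arm.sense();print(s["tcp_pos"],yaw(s),s["force"])
go(.5402+.015,-.3049+.002,.12,98.4)
snap("wrist","z_wrist");snap("scene","z_scene",(230,130,400,290),4)
```

```text
[ 0.4460084  -0.31936777  0.12190291] 98.41412195541058 [ 0.02665609 -0.16371436  0.9054832 ]
row [  2.1   0.3 110.4] spin 0.0 j6 -146.6 j1 -48.2
```

View pics/z_scene.png

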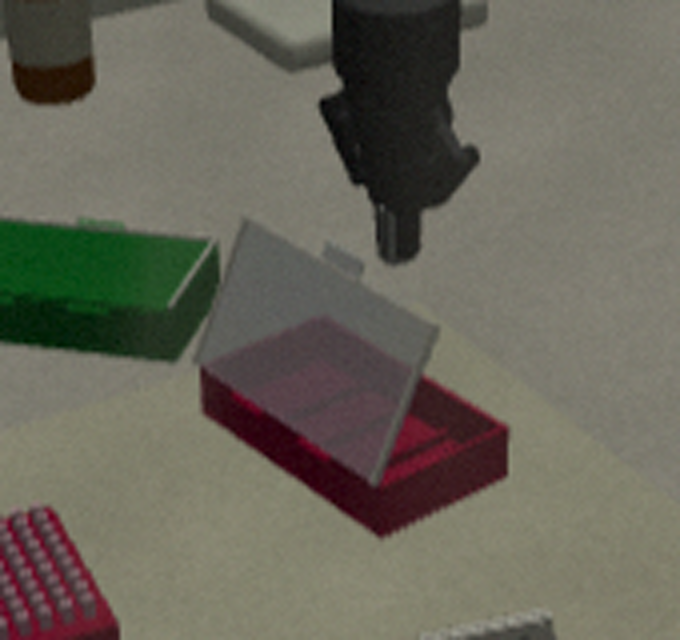

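Emit:
play_rows --steps '[[[0, 0, 12, 0], [0, 0, 22, 0], [0, 0, 30, 0], [0, 0, 38, 0], [0, 0, 46, 0], [0, 0, 54, 0], [0, 0, 62, 0], [0, 0, 70, 0], [0, 0, 78, 0], [0, 0, 84, 0]]]'

```text
time_s: 33.85
tcp_pos: [0.5286, -0.3061, 0.1201]
orientation: [169.3, 90.0, 177.7]
force: [-2.2, -0.1, 0.6]
grip_width: -0.0004
```

Run:
```python
from h import *
s=arm.sense();print(s["tcp_pos"],yaw(s),s["force"])
snap("wrist","aa_wrist");snap("scene","aa_scene",(230,130,400,290),4)
```

```text
[ 0.5286088  -0.3061176   0.12009102] 98.4177783403629 [-2.20923306 -0.0544071   0.62498649]
```

View pics/aa_scene.png

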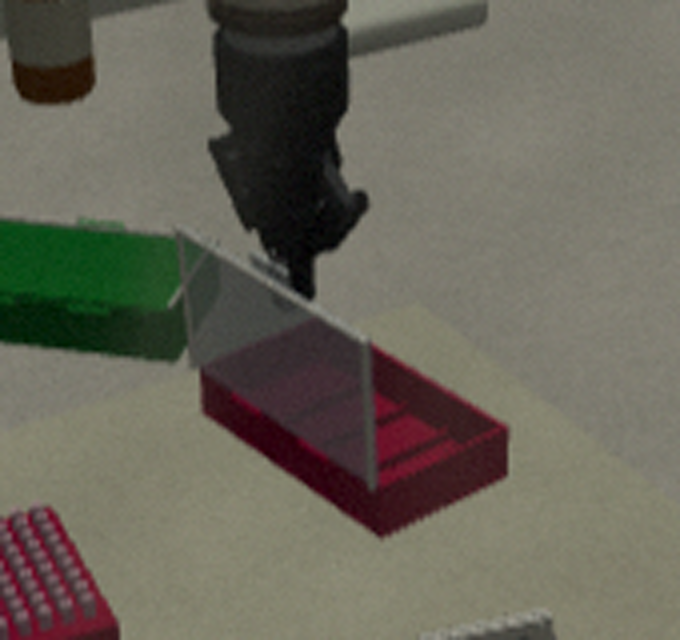

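View pics/aa_wrist.png

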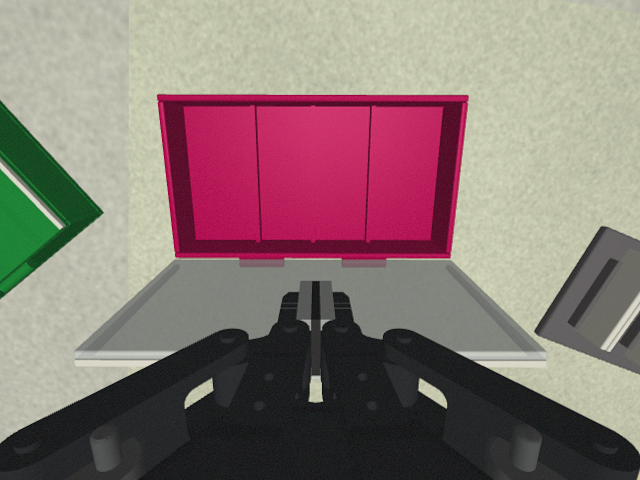

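Emit:
play_rows --steps '[[[0, 0, 6, 0], [0, 0, 12, 0], [0, 0, 18, 0], [0, 0, 22, 0], [0, 0, 25, 0], [0, 0, 27, 0], [0, 0, 27, 0]]]'

```text
time_s: 34.83
tcp_pos: [0.5551, -0.3023, 0.1202]
orientation: [-17.4, 90.0, -9.0]
force: [0.1, -0.9, 0.9]
grip_width: -0.0
```

Run:
```python
from h import *
s=arm.sense();print(s["tcp_pos"],yaw(s),s["force"])
snap("wrist","ab_wrist");snap("scene","ab_scene",(230,130,400,290),4)
```

```text
[ 0.55514884 -0.30227447  0.12023681] 98.408378008986 [ 0.14938344 -0.90091274  0.94930723]
```

View pics/ab_scene.png

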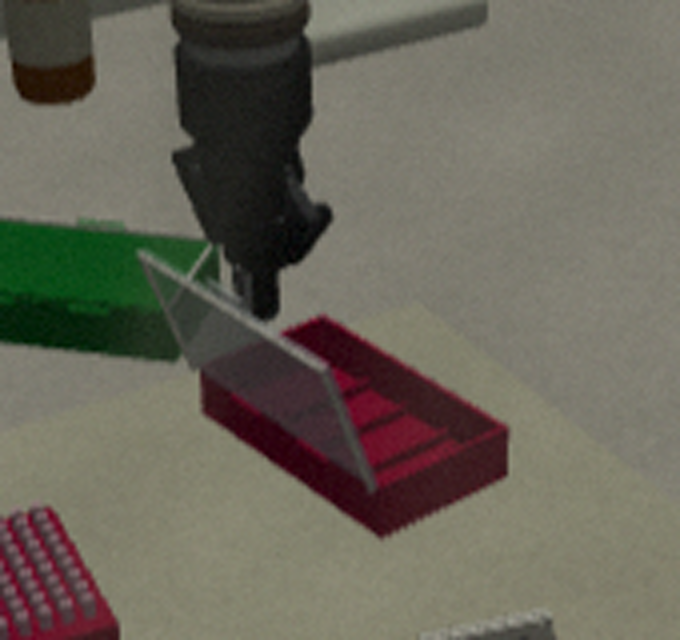

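View pics/ab_wrist.png

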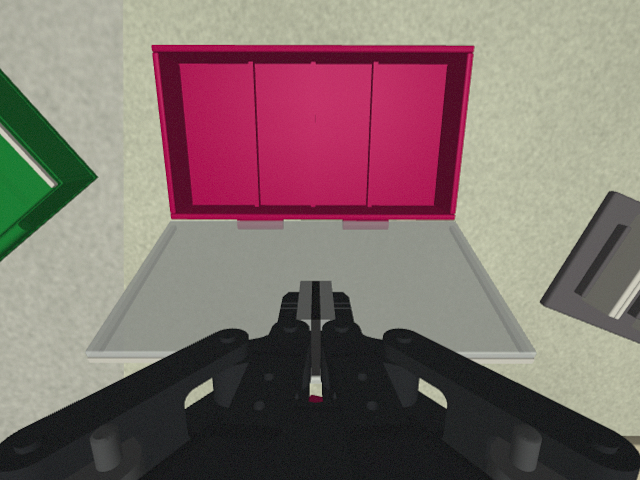

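```bash
cat > bx.py <<'E'
from h import *
def boxfit(p,uvs):
    r=np.array([ray(p,u,.038)[:2] for u in uvs]) # -x/-y, -x/+y, +x/+y, +x/-y  (image order: TL,TR,BR,BL)
    ax=(r[2]+r[3]-r[0]-r[1])/2; ay=(r[1]+r[2]-r[0]-r[3])/2
    c=r.mean(0); th=np.arctan2(ax[1],ax[0]); th2=np.arctan2(-ay[0],ay[1])
    print("ctr",c.round(4),"len",np.linalg.norm(ax).round(4),np.linalg.norm(ay).round(4),"yaw",np.degrees(th).round(2),np.degrees(th2).round(2)); return c,th2
E
python3 - <<'E'
from bx import *
p=arm.read_camera("wrist")
c,th=boxfit(p,[(152,45.5),(474,45.5),(456.5,218),(172,219)])
ux=np.array([np.cos(th),np.sin(th)]); uy=np.array([-ux[1],ux[0]])
h=c+.052*ux
for d in(90,95,100,105,110):
    t=np.radians(d); print(d,[proj(p,np.r_[h-ux*.104*np.cos(t)+k*uy,.038+.104*np.sin(t)]).round(0) for k in(-.094,.094)])
E
```

```text
ctr [ 0.4873 -0.3124] len 0.102 0.1861 yaw 8.74 8.51
90 [array([ 59., 283.]), array([567., 282.])]
95 [array([ 65., 305.]), array([561., 304.])]
100 [array([ 71., 325.]), array([555., 324.])]
105 [array([ 79., 342.]), array([548., 341.])]
110 [array([ 87., 356.]), array([540., 356.])]
```

Emit:
play_rows --steps '[[[0, 0, -30, 0], [-30, 0, -60, 0], [-80, 0, -60, 0], [-110, 20, -60, 0], [-110, 60, -60, 2], [-110, 110, -60, 6], [-110, 170, -60, 10], [-110, 230, -60, 14], [-110, 280, -60, 18], [-110, 300, -60, 22]]]' --gripper 30

```text
time_s: 36.22
tcp_pos: [0.4512, -0.0119, 0.2305]
orientation: [27.9, 89.9, 14.3]
force: [-0.6, 0.3, -0.7]
grip_width: 0.0301
```

Run:
```python
from h import *
s=arm.sense();print(s["tcp_pos"],yaw(s),s["joint_pos"],s["grip_width"])
go(.535,0,.23,76.6)
```

```text
[ 0.45121084 -0.01186734  0.23051173] 76.42613593086752 [-1.69401336e+01 -9.97900404e+00  1.10531018e+02  4.15998184e-02
  7.93805658e+01 -9.33738893e+01] 0.030135193502681033
row [ 0.6 31.2 78.7] spin -0.2 j6 -93.4 j1 -16.9
```

Emit:
play_rows --steps '[[[0, 15, 40, 0], [0, 31, 79, 0], [0, 31, 79, 0], [0, 31, 79, 0]]]'

```text
time_s: 36.72
tcp_pos: [0.5353, -0.0027, 0.2301]
orientation: [-173.4, 90.0, 173.0]
force: [-0.4, 0.3, 1.1]
grip_width: 0.03
```

Run:
```python
from h import *
s=arm.sense();print(s["tcp_pos"],yaw(s))
p=snap("wrist","ac_wrist"); cv2.imwrite("pics/ac_crop.png",cv2.resize(p["image"][150:290,190:440],None,fx=3.2,fy=3.2,interpolation=cv2.INTER_CUBIC))
```

```text
[ 0.53527087 -0.002683    0.23010594] 76.4139808631931
```

View pics/ac_crop.png

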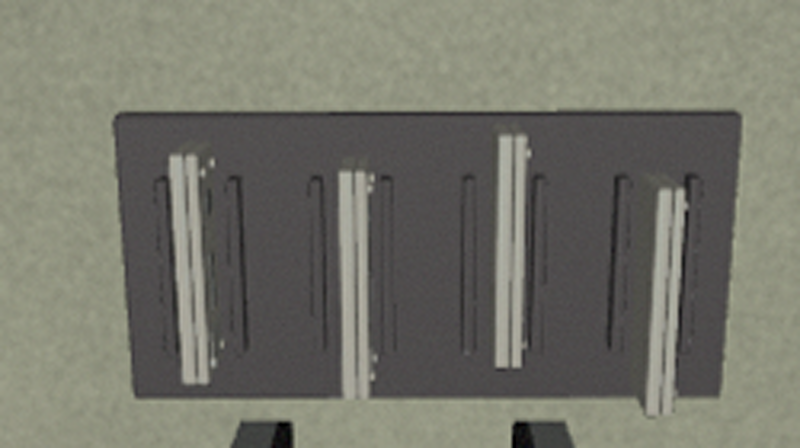

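View pics/ac_wrist.png

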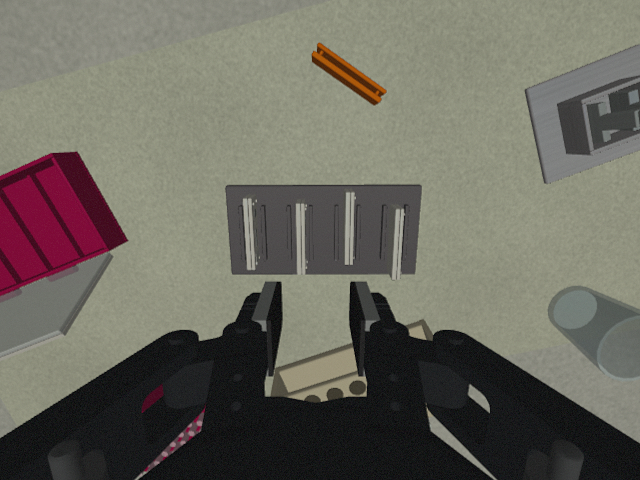

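Run:
```python
from h import *
p=arm.read_camera("wrist")
f=lambda u,z: ray(p,(190+(u[0]+.5)/3.2-.5,150+(u[1]+.5)/3.2-.5),z)[:2]
Q=dict(D=[(170,154),(198,155),(182,384),(209,383)],C=[(339,170),(366,170),(342,398),(369,398)],B=[(498,134),(527,134),(494,367),(521,367)],A=[(660,188),(686,188),(646,414),(674,414)])
ang=lambda v: np.degrees(np.arctan2(v[1],v[0]))
s=arm.sense()
for k,q in Q.items():
    a,b,c,d=[f(u,.036) for u in q]; ax=(c+d-a-b)/2; m=(a+b+c+d)/4
    print(k,m.round(4),"len",np.linalg.norm(ax).round(4),"ang",ang(ax).round(1),"w",np.round([np.linalg.norm(a-b),np.linalg.norm(c-d)],4)); go(m[0],m[1],.08,76.8,s)
```

```text
D [ 0.5426 -0.071 ] len 0.0739 ang -13.8 w [0.0085 0.0087]
row [150.4 -64.4  23.4] spin -0.4 j6 -89.6 j1 -13.3
C [ 0.5594 -0.0225] len 0.0741 ang -13.5 w [0.0082 0.0087]
row [150.4 -13.4  28.2] spin -0.4 j6 -89.6 j1 -13.3
B [0.5603 0.0271] len 0.0745 ang -13.3 w [0.0087 0.0086]
row [150.4  35.1  17.5] spin -0.4 j6 -89.6 j1 -13.3
A [0.5878 0.0715] len 0.0741 ang -13.1 w [0.0079 0.009 ]
row [150.4  84.6  33.8] spin -0.4 j6 -89.6 j1 -13.3
```

Emit:
play_rows --steps '[[[0, -35, 12, 0], [50, -64.5, 23.5, 0], [100, -64.5, 23.5, 0], [150, -64.5, 23.5, 0], [175, -64.5, 23.5, 0], [195, -64.5, 23.5, 0], [205, -64.5, 23.5, 0], [208, -64.5, 23.5, 0], [208, -64.5, 23.5, 0], [208, -64.5, 23.5, 0]]]' --gripper 30 --grip_force 25

```text
time_s: 38.08
tcp_pos: [0.5441, -0.0712, 0.0231]
orientation: [-5.8, 89.9, -19.4]
force: [0.1, -0.0, -0.6]
grip_width: 0.0299
```

Run:
```python
from h import *
s=arm.sense();print(s["tcp_pos"],yaw(s),s["force"]); go(.5426,-.071,.021,76.6,s)
snap("wrist","ad_wrist")
```

```text
[ 0.54408068 -0.07115864  0.02309394] 76.40829443736612 [ 0.05589808 -0.03517279 -0.59910593]
row [ 2.1 -0.2 -1.5] spin -0.2 j6 -96.5 j1 -20.1
```

View pics/ad_wrist.png

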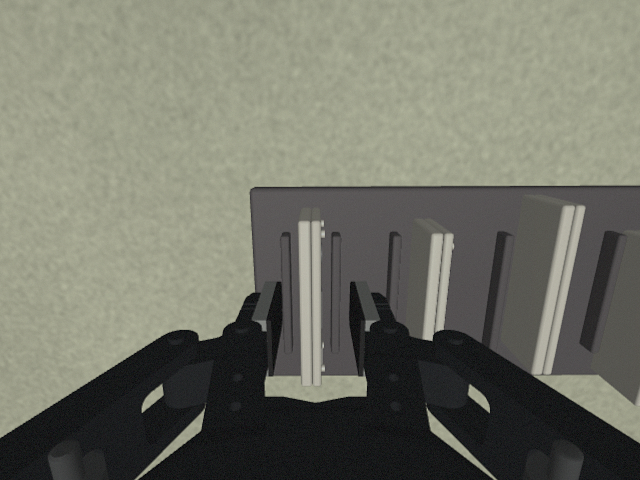

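Emit:
play_rows --steps '[[[2, -0.5, 0, 0], [2, -0.5, 0, 0], [2, -0.5, 0, 0], [2, -0.5, 0, 0], [2, -0.5, 0, 0], [2, -0.5, 0, 0]]]' --gripper 5 --grip_force 25

```text
time_s: 38.88
tcp_pos: [0.5436, -0.0715, 0.0204]
orientation: [2.3, 90.0, -11.3]
force: [0.8, 0.5, 2.3]
grip_width: 0.0083
```

Emit:
play_rows --steps '[[[-20, 0, 0, 0], [-50, 0, 0, 0], [-90, 0, 0, 0], [-120, 0, 0, 0], [-120, 0, 0, 0]]]'

```text
time_s: 39.5
tcp_pos: [0.5447, -0.072, 0.1423]
orientation: [-9.9, 89.7, -23.5]
force: [-0.1, -0.2, -0.2]
grip_width: 0.0085
```

```bash
cat > dst.py <<'E'
from h import *
import sys
c=np.array([.4873,-.3124]); th=np.radians(8.5)
def dest(y,x=-.006,z=.12):
    ux=np.array([np.cos(th),np.sin(th)]); uy=np.array([-ux[1],ux[0]]); q=c+x*ux+y*uy
    go(q[0],q[1],z,np.degrees(th)+90)
E
python3 - <<'E'
from dst import *
s=arm.sense();print(s["tcp_pos"],yaw(s),s["force"],s["grip_width"]); dest(-.062,z=.13); dest(-.062,z=.026)
snap("wrist","ae_wrist")
E
```

```text
[ 0.54465052 -0.0720442   0.14230603] 76.4102976313836 [-0.09092399 -0.17566423 -0.24402811] 0.008514361134086717
row [  12.6 -306.8   18.4] spin -22.1 j6 -96.5 j1 -20.1
row [ 116.6 -306.7   18. ] spin -22.1 j6 -96.5 j1 -20.1
```

View pics/ae_wrist.png

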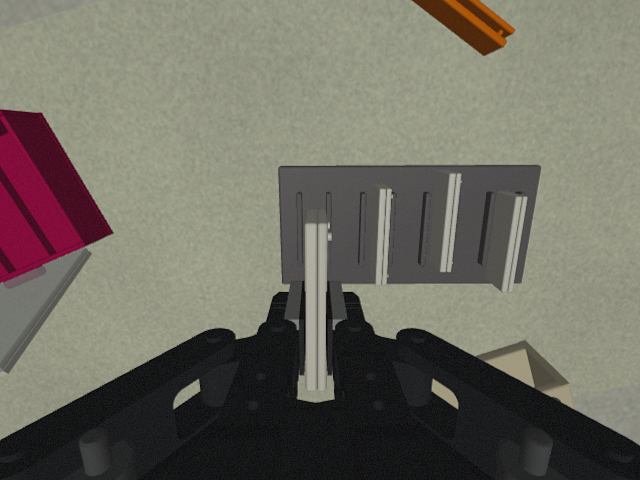

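Emit:
play_rows --steps '[[[-30, -30, -15, 0], [-50, -75, -30, -3], [-50, -125, -40, -6], [-50, -175, -40, -9], [-50, -225, -30, -13], [-50, -270, -10, -18], [-50, -300, 10, -22], [-50, -307, 18, -22], [-50, -307, 18, -22], [-50, -307, 18, -22]]]'

```text
time_s: 40.8
tcp_pos: [0.4883, -0.3724, 0.1894]
orientation: [119.6, 89.9, 128.0]
force: [0.6, -0.4, -0.5]
grip_width: 0.0081
```

Run:
```python
from dst import *
s=arm.sense();print(s["tcp_pos"],yaw(s),s["force"],s["grip_width"]); dest(-.062,z=.019)
p=snap("wrist","af_wrist")
```

```text
[ 0.48832993 -0.37244896  0.18936532] 98.44451531725642 [ 0.59833295 -0.43338642 -0.48679149] 0.008059909537066449
row [170.4  -2.7   2. ] spin -0.1 j6 -147.0 j1 -48.6
```

View pics/af_wrist.png

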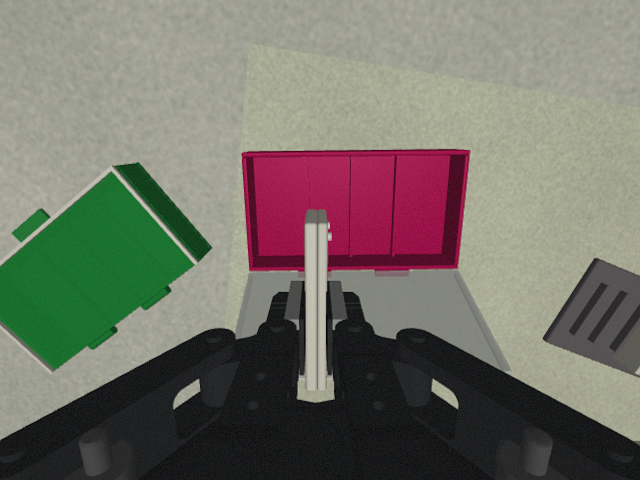

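Run:
```python
from bx import *
p=arm.read_camera("wrist")
cv2.imwrite("pics/af_crop.png",cv2.resize(p["image"][140:290,230:480],None,fx=3.2,fy=3.2,interpolation=cv2.INTER_CUBIC))
boxfit(p,[(243,153),(469,151),(458,269),(250,271)])
```

```text
ctr [ 0.477  -0.3388] len 0.1027 0.1854 yaw 9.27 8.98
```

View pics/af_crop.png

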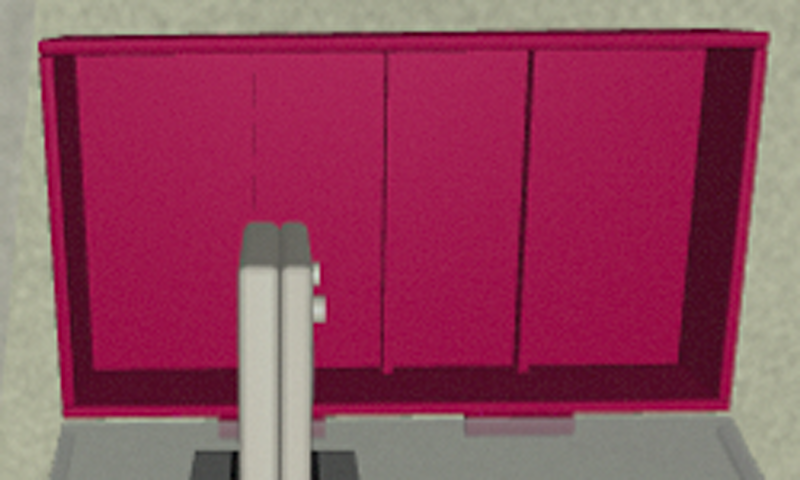

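The box has been knocked about 28 mm since the last look, so I refit it before placing.

```bash
sed -i 's/^c=.*/c=np.array([.4775,-.3390]); th=np.radians(9.1)/' dst.py
python3 - <<'E'
from bx import *
p=arm.read_camera("wrist")
print(arm.sense()["time_s"])
boxfit(p,[(242.7,154.2),(469.8,151.6),(458.6,268.7),(249.8,270.3)])
from dst import dest
dest(-.064,z=.08);dest(-.064,z=.019)
E
```

```text
40.95
ctr [ 0.4772 -0.3388] len 0.1016 0.1864 yaw 9.27 9.0
row [110.2 -28.8 -11.2] spin -0.6 j6 -147.1 j1 -48.6
row [171.2 -28.8 -11.2] spin -0.6 j6 -147.1 j1 -48.6
```

Emit:
play_rows --steps '[[[0, -15, -6, 0], [30, -27, -11, -0.6], [80, -27, -11, -0.6], [120, -27, -11, -0.6], [145, -27, -11, -0.6], [160, -27, -11, -0.6], [167, -27, -11, -0.6], [169, -27, -11, -0.6], [169, -27, -11, -0.6], [169, -27, -11, -0.6]]]'

```text
time_s: 42.2
tcp_pos: [0.4822, -0.4029, 0.0221]
orientation: [-59.4, 89.9, -50.4]
force: [0.0, -1.1, 0.6]
grip_width: 0.0079
```

Run:
```python
from dst import *
s=arm.sense();print(s["tcp_pos"],yaw(s),s["force"],s["grip_width"]); dest(-.062,z=.018)
p=snap("wrist","ag_wrist"); snap("scene","ag_scene",(230,130,400,290),4)
```

```text
[ 0.48216558 -0.40289287  0.02211981] 99.01499049642966 [ 0.02104338 -1.08762129  0.56808999] 0.007921681975448345
row [ 4.1  1.8 -0.5] spin -0.1 j6 -149.9 j1 -50.9
```

View pics/ag_wrist.png

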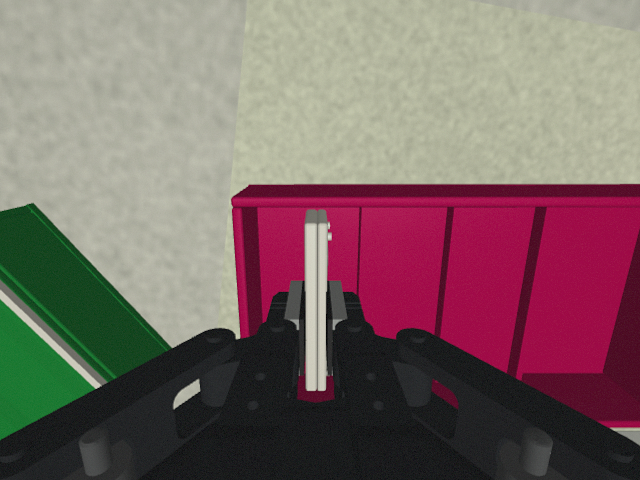

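View pics/ag_scene.png

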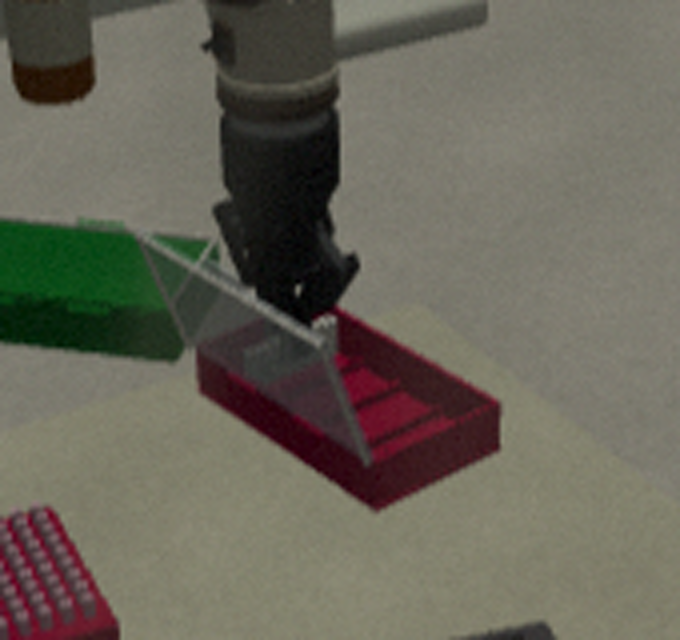

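Emit:
play_rows --steps '[[[2, 1, 0, 0], [4, 1, 0, 0], [5, 1, 0, 0], [5, 1, 0, 0], [5, 1, 0, 0]]]'

```text
time_s: 42.92
tcp_pos: [0.4816, -0.4014, 0.0164]
orientation: [-66.7, 90.0, -57.7]
force: [-1.0, 1.4, 4.1]
grip_width: 0.0084
```

Emit:
play_rows --steps '[[[0, 0, 0, 0], [0, 0, 0, 0], [0, 0, 0, 0], [-10, 0, 0, 0], [-40, 0, 0, 0], [-100, 0, 0, 0], [-160, 0, 0, 0], [-180, 0, 0, 0]]]' --gripper 17

```text
time_s: 43.92
tcp_pos: [0.4832, -0.4033, 0.2025]
orientation: [-59.5, 89.5, -50.5]
force: [0.0, -0.4, 0.3]
grip_width: 0.0169
```

Run:
```python
from dst import *
s=arm.sense();print(s["tcp_pos"],yaw(s),s["force"],s["grip_width"]); go(.5594,-.0225,.19,76.6); go(.5594,-.0225,.021,76.6)
p=snap("wrist","ah_wrist")
```

```text
[ 0.48322415 -0.40334268  0.2024531 ] 99.01239116077836 [ 0.04060114 -0.41460348  0.34831861] 0.016873108993511018
row [ 10.1 364.3 134.8] spin 22.4 j6 -149.8 j1 -50.8
row [179.1 365.7 134. ] spin 22.4 j6 -149.8 j1 -50.8
```

View pics/ah_wrist.png

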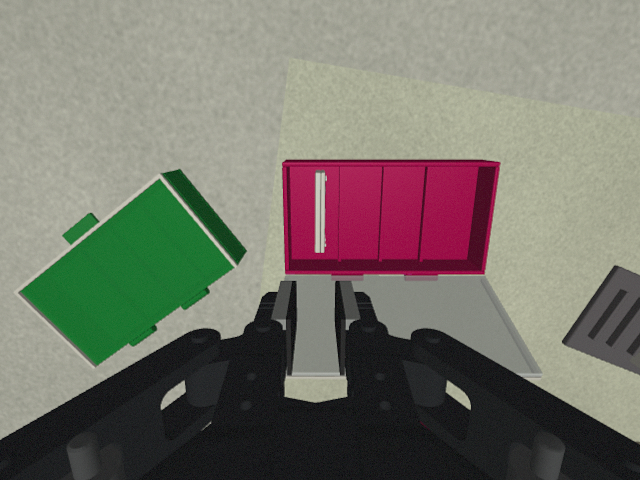

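Emit:
play_rows --steps '[[[0, 55, 10, 3], [0, 110, 25, 6], [0, 165, 45, 9], [0, 220, 70, 13], [0, 275, 95, 17], [0, 330, 120, 21], [0, 364, 135, 22.4], [10, 364, 135, 22.4], [10, 364, 135, 22.4], [10, 364, 135, 22.4]]]' --gripper 30

```text
time_s: 45.22
tcp_pos: [0.5574, -0.0218, 0.1855]
orientation: [-169.2, 89.9, 177.3]
force: [-0.6, -0.6, 0.4]
grip_width: 0.03
```

Run:
```python
from dst import *
s=arm.sense();print(s["tcp_pos"],yaw(s)); go(.5594,-.0225,.021,76.6)
p=snap("wrist","ai_wrist")
```

```text
[ 0.55735775 -0.02183943  0.18552224] 76.51793529310086
row [ 1.645e+02 -1.000e-01  2.300e+00] spin -0.1 j6 -91.2 j1 -14.6
```

View pics/ai_wrist.png

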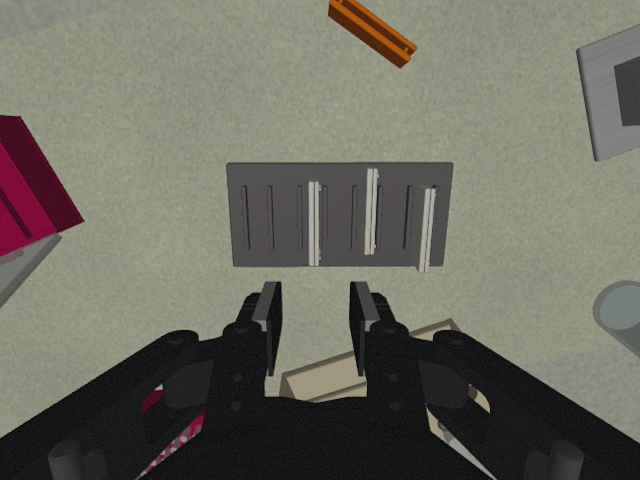

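Emit:
play_rows --steps '[[[40, 0, 2, 0], [90, 0, 2, 0], [125, 0, 2, 0], [145, 0, 2, 0], [158, 0, 2, 0], [164.5, 0, 2, 0], [164.5, 0, 2, 0], [164.5, 0, 2, 0], [164.5, 0, 2, 0]]]'

```text
time_s: 46.4
tcp_pos: [0.5604, -0.0213, 0.0224]
orientation: [-1.5, 89.9, -14.9]
force: [-0.2, 0.4, 0.3]
grip_width: 0.0299
```

Emit:
play_rows --steps '[[[0, 0, 0, 0], [0, 0, 0, 0], [0, 0, 0, 0], [0, 0, 0, 0], [0, 0, 0, 0]]]' --gripper 5

```text
time_s: 47.02
tcp_pos: [0.5602, -0.0212, 0.0221]
orientation: [12.4, 90.0, -1.0]
force: [0.1, 1.7, 5.5]
grip_width: 0.0079
```

Emit:
play_rows --steps '[[[-20, 0, 0, 0], [-60, 0, 0, 0], [-110, 0, 0, 0], [-165, 0, 0, 0], [-168, 0, 0, 0]]]'

```text
time_s: 47.65
tcp_pos: [0.5626, -0.0221, 0.1945]
orientation: [-3.4, 89.5, -16.8]
force: [0.8, -0.1, -0.5]
grip_width: 0.0081
```

Run:
```python
from dst import *
s=arm.sense();print(s["tcp_pos"],yaw(s),s["grip_width"]); dest(-.0205,z=.19)
p=snap("wrist","aj_wrist")
```

```text
[ 0.56257666 -0.0220567   0.19446844] 76.61146750817666 0.008124524996644405
row [   4.6 -349.3   -7.1] spin -22.5 j6 -91.1 j1 -14.5
```

View pics/aj_wrist.png

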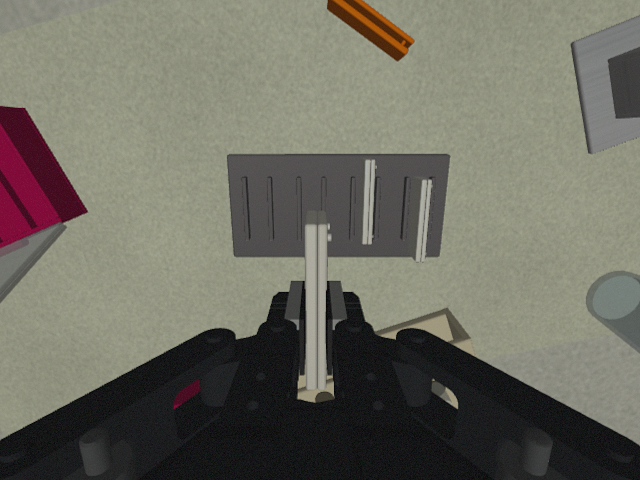

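Emit:
play_rows --steps '[[[0, -30, -10, 0], [0, -80, -25, -3], [0, -135, -40, -6], [0, -190, -45, -10], [0, -245, -40, -14], [0, -300, -25, -18], [0, -335, -12, -22], [4, -349, -7, -22.5], [4, -349, -7, -22.5], [4, -349, -7, -22.5]]]'

```text
time_s: 48.95
tcp_pos: [0.472, -0.3573, 0.1848]
orientation: [114.4, 89.9, 123.5]
force: [0.3, -0.4, -0.1]
grip_width: 0.0083
```

Run:
```python
from dst import *
s=arm.sense();print(s["tcp_pos"],yaw(s),s["grip_width"]); dest(-.0205,z=.0185)
p=snap("wrist","ak_wrist"); cv2.imwrite("pics/ak_crop.png",cv2.resize(p["image"][140:290,200:450],None,fx=3.2,fy=3.2,interpolation=cv2.INTER_CUBIC))
```

```text
[ 0.47203937 -0.35731705  0.18481003] 99.14570743587028 0.008319617568273397
row [166.3  -3.6   2.4] spin 0.0 j6 -148.0 j1 -48.8
```

View pics/ak_crop.png

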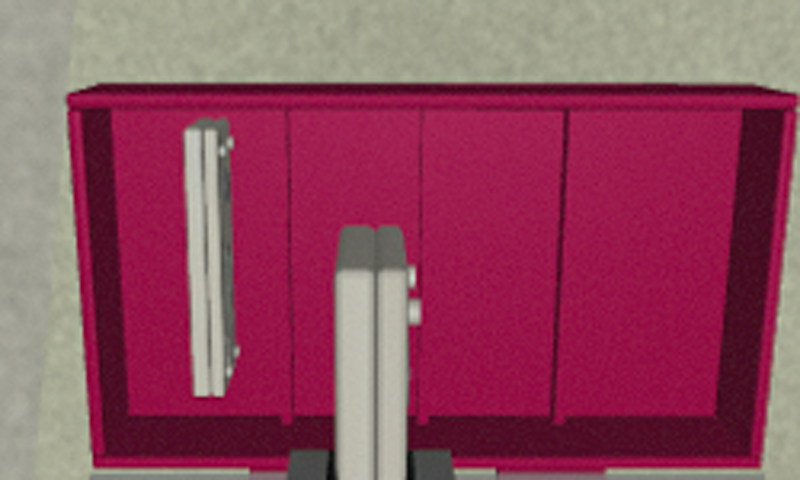

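Run:
```python
from bx import *
p=arm.read_camera("wrist"); f=lambda u:(200+(u[0]+.5)/3.2-.5,140+(u[1]+.5)/3.2-.5)
boxfit(p,[f(u) for u in((68,96),(798,98),(763,464),(94,466))])
```

```text
ctr [ 0.4763 -0.3391] len 0.1012 0.1863 yaw 9.31 9.16
```

Emit:
play_rows --steps '[[[30, -3.5, 2, 0], [75, -3.5, 2, 0], [115, -3.5, 2, 0], [140, -3.5, 2, 0], [155, -3.5, 2, 0], [163, -3.5, 2, 0], [166.5, -3.5, 2, 0], [166.5, -3.5, 2, 0], [166.5, -3.5, 2, 0]]]'

```text
time_s: 50.18
tcp_pos: [0.4751, -0.3628, 0.02]
orientation: [-58.6, 89.9, -49.5]
force: [-0.9, -0.2, 0.5]
grip_width: 0.0084
```

Run:
```python
from dst import *
s=arm.sense();print(s["tcp_pos"],yaw(s),s["force"],s["grip_width"]); dest(-.0205,z=.0185)
```

```text
[ 0.47513588 -0.36275451  0.01999972] 99.10662332430698 [-0.86265509 -0.23393351  0.53498056] 0.008372128130551387
row [1.5 2.6 0.1] spin 0.0 j6 -148.0 j1 -48.9
```

Emit:
play_rows --steps '[[[1, 2, 0, 0], [2, 2.5, 0, 0], [2, 2.5, 0, 0]]]'

```text
time_s: 50.55
tcp_pos: [0.4745, -0.3601, 0.0181]
orientation: [-74.2, 90.0, -65.1]
force: [-1.0, 1.7, 4.7]
grip_width: 0.008
```

Emit:
play_rows --steps '[[[0, 0, 0, 0], [0, 0, 0, 0], [0, 0, 0, 0], [-10, 0, 0, 0], [-40, 0, 0, 0], [-100, 0, 0, 0], [-160, 0, 0, 0], [-180, 0, 0, 0]]]' --gripper 17

```text
time_s: 51.55
tcp_pos: [0.476, -0.3616, 0.2031]
orientation: [-57.8, 89.5, -48.7]
force: [0.7, 0.4, 0.4]
grip_width: 0.0172
```

Run:
```python
from dst import *
s=arm.sense();print(s["tcp_pos"],yaw(s),s["force"],s["grip_width"]); go(.5603,.0271,.19,76.6)
p=snap("wrist","al_wrist")
```

```text
[ 0.47603555 -0.36159194  0.20313976] 99.1159689963653 [0.67375767 0.39697024 0.44359541] 0.01715747686602815
row [ 11.  370.5 144.7] spin 22.5 j6 -147.9 j1 -48.8
```

View pics/al_wrist.png

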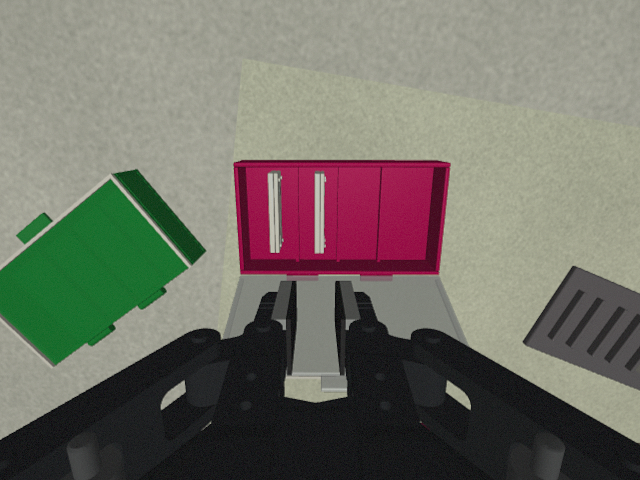

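Two cassettes stand in their bays. Next is B.

Emit:
play_rows --steps '[[[0, 55, 10, 3], [0, 110, 25, 6], [0, 165, 45, 9], [0, 220, 70, 13], [0, 275, 95, 17], [0, 330, 125, 21], [0, 370, 145, 22.4], [11, 370, 145, 22.4], [11, 370, 145, 22.4], [11, 370, 145, 22.4]]]' --gripper 30

```text
time_s: 52.85
tcp_pos: [0.5583, 0.0274, 0.1855]
orientation: [-165.4, 89.9, -178.8]
force: [0.5, -0.0, 0.2]
grip_width: 0.0302
```

Run:
```python
from dst import *
s=arm.sense();print(s["tcp_pos"],yaw(s)); go(.5603,.0271,.021,76.6)
p=snap("wrist","am_wrist")
```

```text
[0.55834027 0.02738522 0.18550676] 76.61926719503947
row [164.5   0.2   2.2] spin 0.0 j6 -86.2 j1 -9.6
```

View pics/am_wrist.png

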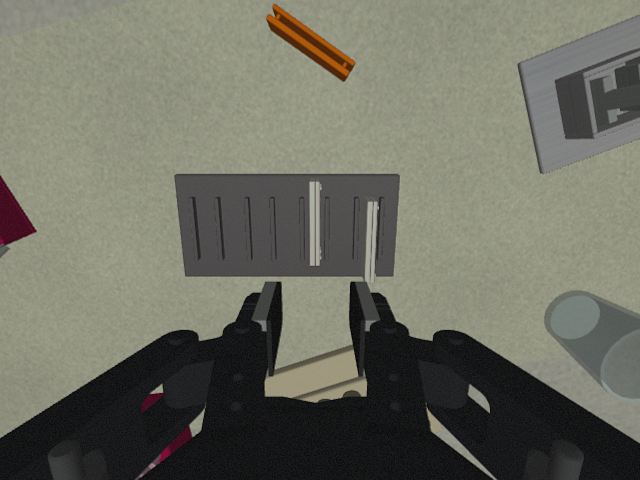

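Emit:
play_rows --steps '[[[40, 0, 2, 0], [90, 0, 2, 0], [125, 0, 2, 0], [145, 0, 2, 0], [158, 0, 2, 0], [164.5, 0, 2, 0], [165, 0, 2, 0], [165, 0, 2, 0], [165, 0, 2, 0]]]'

```text
time_s: 54.02
tcp_pos: [0.5615, 0.028, 0.0219]
orientation: [4.4, 89.9, -8.9]
force: [-0.2, -0.3, 0.1]
grip_width: 0.0302
```

Emit:
play_rows --steps '[[[0, 0, 0, 0], [0, 0, 0, 0], [0, 0, 0, 0], [0, 0, 0, 0], [0, 0, 0, 0]]]' --gripper 5

```text
time_s: 54.65
tcp_pos: [0.5613, 0.0281, 0.0216]
orientation: [17.2, 90.0, 3.9]
force: [0.2, 1.9, 4.8]
grip_width: 0.0079
```

Emit:
play_rows --steps '[[[-20, 0, 0, 0], [-60, 0, 0, 0], [-110, 0, 0, 0], [-165, 0, 0, 0], [-168, 0, 0, 0]]]'

```text
time_s: 55.28
tcp_pos: [0.564, 0.0275, 0.1956]
orientation: [2.2, 89.4, -11.1]
force: [-0.1, 0.4, -0.2]
grip_width: 0.0082
```

Run:
```python
from dst import *
s=arm.sense();print(s["tcp_pos"],yaw(s),s["grip_width"]); dest(.0205,z=.19)
p=snap("wrist","an_wrist")
```

```text
[0.56396091 0.02746524 0.19560326] 76.71460291964243 0.008229924930916295
row [   5.3 -359.9  -13.3] spin -22.4 j6 -86.2 j1 -9.5
```

View pics/an_wrist.png

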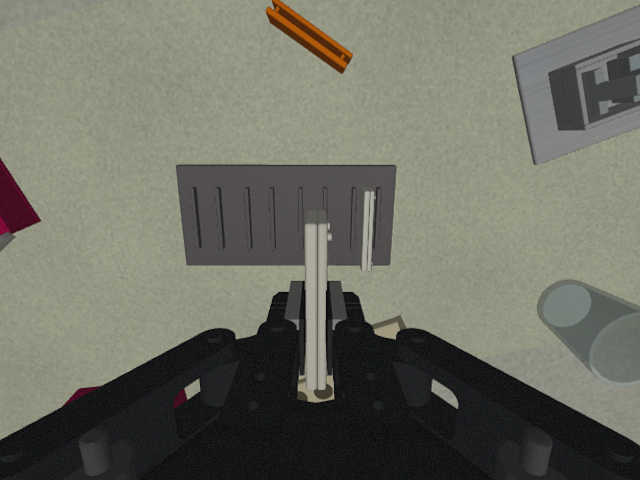

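Emit:
play_rows --steps '[[[0, -30, -10, 0], [0, -80, -25, -3], [0, -135, -40, -6], [0, -190, -45, -10], [0, -245, -42, -14], [0, -300, -30, -18], [0, -340, -18, -22], [4, -360, -13, -22.4], [4, -360, -13, -22.4], [4, -360, -13, -22.4]]]'

```text
time_s: 56.58
tcp_pos: [0.4653, -0.3176, 0.1844]
orientation: [112.8, 89.9, 121.9]
force: [-0.2, 0.2, -0.9]
grip_width: 0.0077
```

Run:
```python
from dst import *
s=arm.sense();print(s["tcp_pos"],yaw(s),s["grip_width"]); dest(.0205,z=.0185)
p=snap("wrist","ao_wrist"); cv2.imwrite("pics/ao_crop.png",cv2.resize(p["image"][140:290,170:420],None,fx=3.2,fy=3.2,interpolation=cv2.INTER_CUBIC))
```

```text
[ 0.46526697 -0.31757635  0.18439031] 99.13900050350813 0.007715703863578573
row [165.9  -2.9   2.8] spin 0.0 j6 -145.8 j1 -46.6
```

View pics/ao_crop.png

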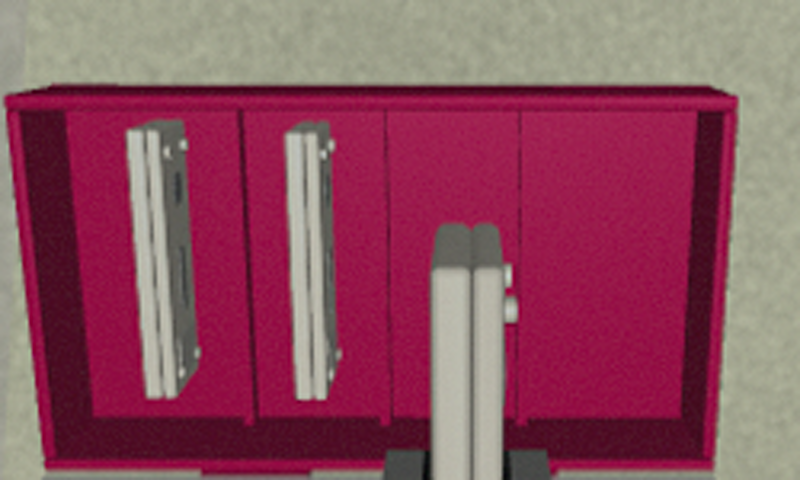

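Emit:
play_rows --steps '[[[30, -1, 2, 0], [75, -1, 2, 0], [115, -1, 2, 0], [140, -1, 2, 0], [155, -1, 2, 0], [163, -1, 2, 0], [167, -1, 2, 0], [167, -1, 2, 0], [167, -1, 2, 0]]]'

```text
time_s: 57.75
tcp_pos: [0.468, -0.3204, 0.0189]
orientation: [-54.8, 89.9, -45.7]
force: [0.5, 0.4, -0.0]
grip_width: 0.0085
```

Run:
```python
from dst import *
s=arm.sense();print(s["tcp_pos"],yaw(s),s["force"],s["grip_width"]); dest(.0205,z=.0180)
p=snap("wrist","ap_wrist")
```

```text
[ 0.46801795 -0.32042992  0.01893192] 99.10566756657532 [ 0.45875921  0.37381334 -0.03381776] 0.008518020970750542
row [0.9 0.7 0.4] spin 0.0 j6 -145.7 j1 -46.6
```

View pics/ap_wrist.png

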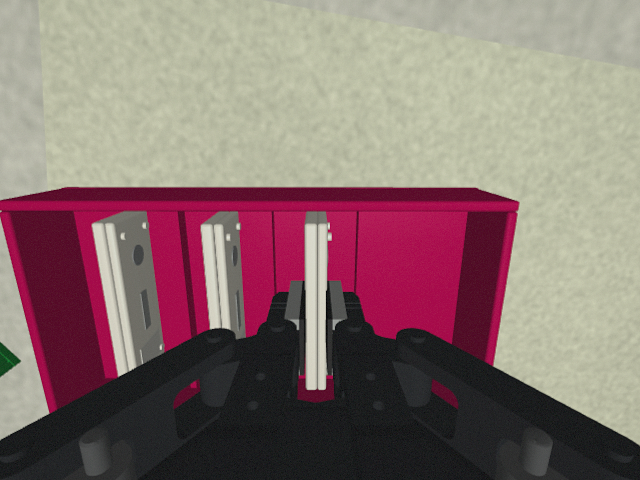

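Emit:
play_rows --steps '[[[1.5, 0.5, 0, 0], [2, 0.5, 0, 0], [2, 0.5, 0, 0]]]'

```text
time_s: 58.18
tcp_pos: [0.4679, -0.3201, 0.0175]
orientation: [-70.3, 89.9, -61.2]
force: [-2.9, 1.6, 8.2]
grip_width: 0.0078
```

Emit:
play_rows --steps '[[[0, 0, 0, 0], [0, 0, 0, 0], [0, 0, 0, 0], [-10, 0, 0, 0], [-40, 0, 0, 0], [-100, 0, 0, 0], [-160, 0, 0, 0], [-180, 0, 0, 0]]]' --gripper 17

```text
time_s: 59.18
tcp_pos: [0.4693, -0.3212, 0.2021]
orientation: [-55.5, 89.5, -46.4]
force: [0.3, -0.2, 0.2]
grip_width: 0.0174
```

Run:
```python
from dst import *
s=arm.sense();print(s["tcp_pos"],yaw(s),s["force"],s["grip_width"]); go(.5878,.0715,.19,76.6)
p=snap("wrist","aq_wrist")
```

```text
[ 0.46927752 -0.32124336  0.20213183] 99.11327892890492 [ 0.28133063 -0.21993386  0.18149553] 0.017401315133561277
row [ 10.3 369.1 179.2] spin 22.5 j6 -145.7 j1 -46.6
```

View pics/aq_wrist.png

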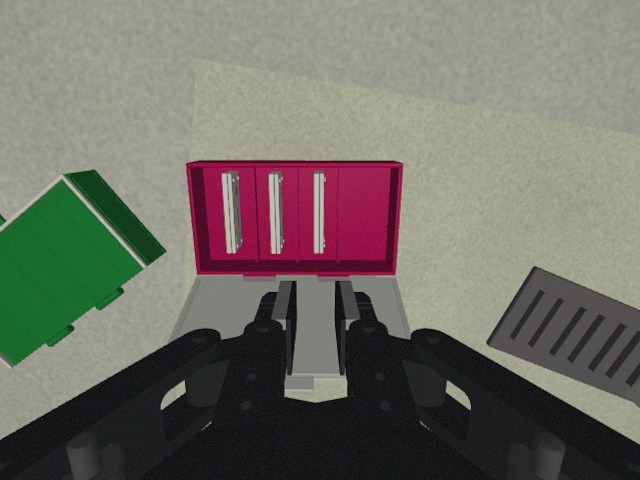

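Three are in. The last one is A.

Emit:
play_rows --steps '[[[0, 55, 10, 3], [0, 110, 30, 6], [0, 165, 55, 9], [0, 220, 85, 13], [0, 275, 115, 17], [0, 325, 150, 21], [0, 369, 179, 22.4], [10, 369, 179, 22.4], [10, 369, 179, 22.4], [10, 369, 179, 22.4]]]' --gripper 30

```text
time_s: 60.48
tcp_pos: [0.5854, 0.0721, 0.1859]
orientation: [-152.8, 90.0, -166.2]
force: [-0.2, -0.6, -0.1]
grip_width: 0.0302
```

Run:
```python
from dst import *
s=arm.sense();print(s["tcp_pos"],yaw(s)); go(.5878,.0715,.021,76.6)
p=snap("wrist","ar_wrist")
```

```text
[0.58536212 0.07207439 0.18589309] 76.62212785073413
row [1.649e+02 1.000e-01 2.600e+00] spin 0.0 j6 -81.3 j1 -4.7
```

View pics/ar_wrist.png

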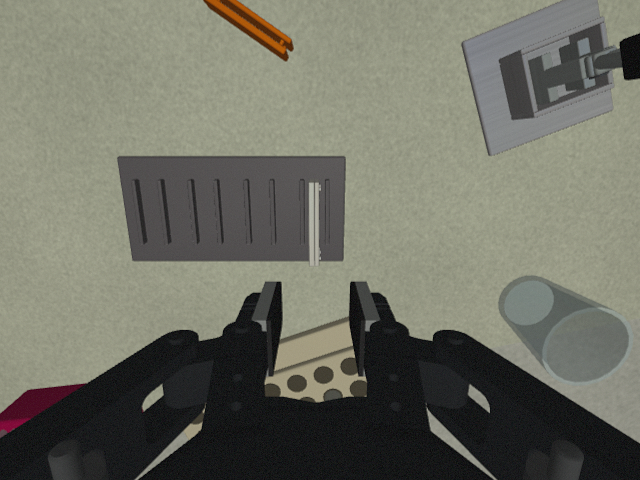

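Emit:
play_rows --steps '[[[40, 0, 2, 0], [90, 0, 2, 0], [125, 0, 2, 0], [145, 0, 2, 0], [158, 0, 2, 0], [164.5, 0, 2, 0], [165, 0, 2, 0], [165, 0, 2, 0], [165, 0, 2, 0]]]'

```text
time_s: 61.65
tcp_pos: [0.5884, 0.0728, 0.0219]
orientation: [10.0, 89.9, -3.3]
force: [-0.4, -0.2, -0.5]
grip_width: 0.0298
```

Emit:
play_rows --steps '[[[0, 0, 0, 0], [0, 0, 0, 0], [0, 0, 0, 0], [0, 0, 0, 0], [0, 0, 0, 0]]]' --gripper 5

```text
time_s: 62.28
tcp_pos: [0.5881, 0.0728, 0.0216]
orientation: [20.2, 90.0, 6.9]
force: [-0.1, 0.3, 4.1]
grip_width: 0.0081
```

Emit:
play_rows --steps '[[[-20, 0, 0, 0], [-60, 0, 0, 0], [-110, 0, 0, 0], [-165, 0, 0, 0], [-168, 0, 0, 0]]]'

```text
time_s: 62.9
tcp_pos: [0.591, 0.0724, 0.1959]
orientation: [7.2, 89.4, -6.1]
force: [0.2, 0.1, -1.8]
grip_width: 0.0081
```

Run:
```python
from dst import *
s=arm.sense();print(s["tcp_pos"],yaw(s),s["grip_width"]); dest(.062,z=.19)
p=snap("wrist","as_wrist")
```

```text
[0.59097628 0.07237032 0.19594952] 76.7088094797571 0.008069436793265463
row [   4.9 -371.4  -45.1] spin -22.4 j6 -81.3 j1 -4.6
```

View pics/as_wrist.png

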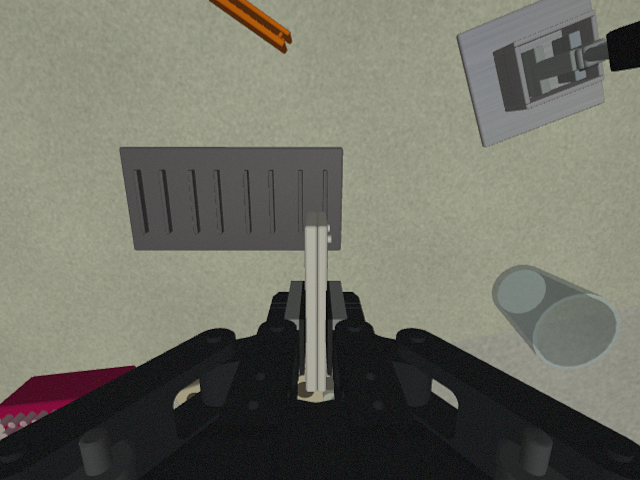

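Emit:
play_rows --steps '[[[0, -30, -15, 0], [0, -80, -35, -3], [0, -135, -50, -6], [0, -190, -60, -10], [0, -245, -60, -14], [0, -300, -55, -18], [0, -345, -49, -22], [4, -372, -45, -22.4], [4, -372, -45, -22.4], [4, -372, -45, -22.4]]]'

```text
time_s: 64.2
tcp_pos: [0.4579, -0.2777, 0.184]
orientation: [119.4, 89.8, 128.5]
force: [-0.3, -0.1, -0.0]
grip_width: 0.0081
```

Run:
```python
from dst import *
s=arm.sense();print(s["tcp_pos"],yaw(s),s["grip_width"]); dest(.062,z=.018)
p=snap("wrist","at_wrist"); cv2.imwrite("pics/at_crop.png",cv2.resize(p["image"][140:290,140:390],None,fx=3.2,fy=3.2,interpolation=cv2.INTER_CUBIC))
```

```text
[ 0.45787442 -0.27768712  0.1840222 ] 99.1133073220745 0.008145135290131627
row [166.   -2.    3.9] spin 0.0 j6 -143.3 j1 -44.2
```

View pics/at_crop.png

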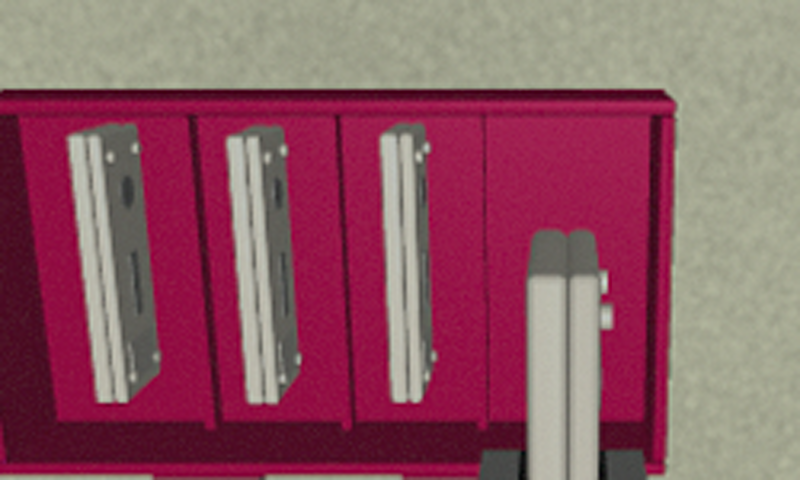

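Emit:
play_rows --steps '[[[30, -0.5, 3, 0], [75, -0.5, 3, 0], [115, -0.5, 3, 0], [140, -0.5, 3, 0], [155, -0.5, 3, 0], [163, -0.5, 3, 0], [166.5, -0.5, 3, 0], [166.5, -0.5, 3, 0], [166.5, -0.5, 3, 0]]]'

```text
time_s: 65.38
tcp_pos: [0.462, -0.2794, 0.0194]
orientation: [-52.4, 89.9, -43.3]
force: [0.7, 0.8, -2.0]
grip_width: 0.0078
```

Run:
```python
from dst import *
s=arm.sense();print(s["tcp_pos"],yaw(s),s["force"],s["grip_width"]); dest(.062,z=.0180)
p=snap("wrist","au_wrist")
```

```text
[ 0.46196878 -0.27940611  0.01941891] 99.10785716510382 [ 0.68348061  0.75510374 -1.96010828] 0.007823978197868058
row [ 1.4  0.7 -0.1] spin 0.0 j6 -143.1 j1 -44.0
```

View pics/au_wrist.png

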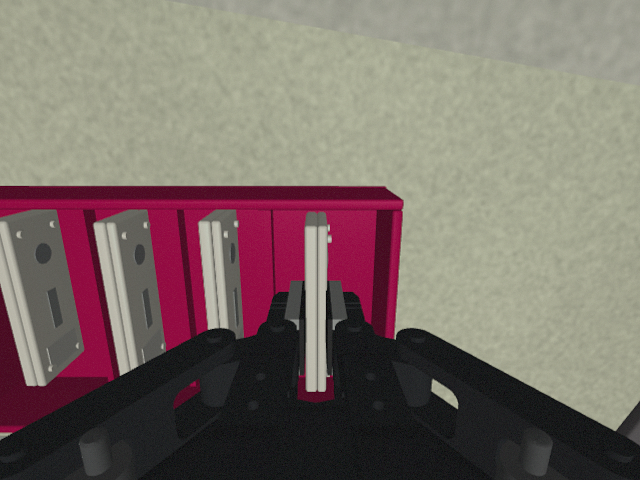

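Emit:
play_rows --steps '[[[1.5, 0.5, 0, 0], [2, 0.5, 0, 0], [2, 0.5, 0, 0]]]'

```text
time_s: 65.8
tcp_pos: [0.4618, -0.2789, 0.0176]
orientation: [-60.2, 90.0, -51.1]
force: [-1.3, 0.0, 5.9]
grip_width: 0.0078
```

Emit:
play_rows --steps '[[[0, 0, 0, 0], [0, 0, 0, 0], [0, 0, 0, 0], [-10, 0, 0, 0], [-40, 0, 0, 0], [-100, 0, 0, 0], [-160, 0, 0, 0], [-190, 0, 0, 0], [-190, 0, 0, 0], [-190, 0, 0, 0]]]' --gripper 17

```text
time_s: 67.05
tcp_pos: [0.4608, -0.2779, 0.2055]
orientation: [128.0, 89.9, 137.1]
force: [-0.4, 0.4, -0.8]
grip_width: 0.0172
```

Run:
```python
from dst import *
s=arm.sense();print(s["tcp_pos"],yaw(s),s["force"],s["grip_width"])
p=snap("wrist","av_wrist"); cv2.imwrite("pics/av_crop.png",cv2.resize(p["image"][140:290,120:370],None,fx=3.2,fy=3.2,interpolation=cv2.INTER_CUBIC))
```

```text
[ 0.46082991 -0.27793355  0.20554914] 99.10573042724785 [-0.39352921  0.44158549 -0.78526487] 0.017222818190894836
```

View pics/av_wrist.png

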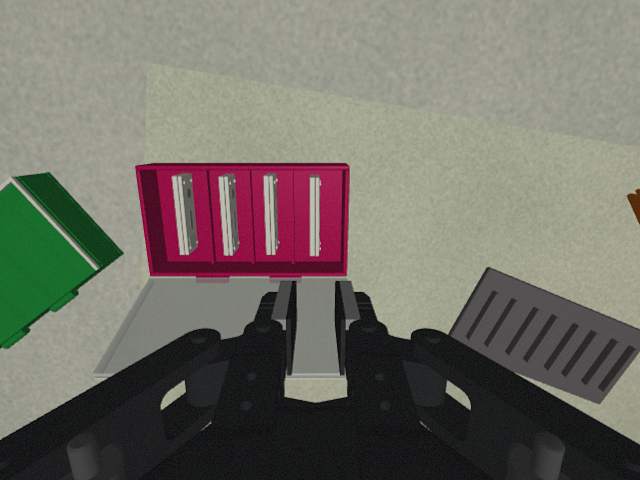

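View pics/av_crop.png

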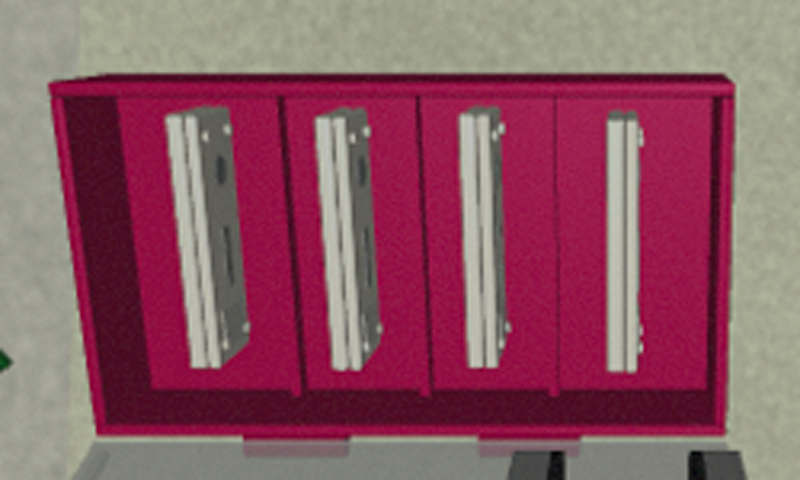

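All four stand in their bays. Next I go behind the lid.

Run:
```python
from dst import *
s=arm.sense()
p=arm.read_camera("wrist"); f=lambda u:(120+(u[0]+.5)/3.2-.5,140+(u[1]+.5)/3.2-.5)
from bx import boxfit
c,th=boxfit(p,[f(u) for u in((51,88),(733,88),(725,432),(98,433))])
ux=np.array([np.cos(th),np.sin(th)]); h=c+.052*ux; print("hinge",h)
q=h+.09*ux; go(q[0],q[1],.24,np.degrees(th)+90,s); go(q[0],q[1],.12,np.degrees(th)+90,s)
```

```text
ctr [ 0.4756 -0.3379] len 0.1 0.185 yaw 9.15 9.12
hinge [ 0.52696853 -0.32969482]
row [-35.6 -61.8 147.3] spin -0.0 j6 -143.1 j1 -44.0
row [ 84.4 -62.1 147.5] spin -0.0 j6 -143.1 j1 -44.0
```

Emit:
play_rows --steps '[[[-35, 0, 0, 0], [-35, -25, 50, 0], [-35, -50, 100, 0], [-35, -62, 147, 0], [-35, -62, 150, 0], [0, -62, 150, 0], [45, -62, 150, 0], [75, -62, 150, 0], [85, -62, 150, 0], [85, -62, 150, 0]]]' --gripper 0

```text
time_s: 68.4
tcp_pos: [0.6187, -0.3158, 0.1213]
orientation: [136.4, 89.9, 145.5]
force: [0.2, -0.6, 0.3]
grip_width: 0.0002
```

Run:
```python
from dst import *
s=arm.sense();print(s["tcp_pos"],yaw(s),s["force"],s["grip_width"])
h=np.array([.5275,-.3300]); q=h; go(q[0],q[1],.12,99.1,s)
snap("scene","aw_scene",(230,130,400,290),4); snap("wrist","aw_wrist")
```

```text
[ 0.61871271 -0.31577747  0.1213243 ] 99.09520945807186 [ 0.21511311 -0.5690469   0.33306492] 0.00019430830207635308
row [  1.4   0.4 -92.3] spin -0.0 j6 -136.1 j1 -37.0
```

View pics/aw_scene.png

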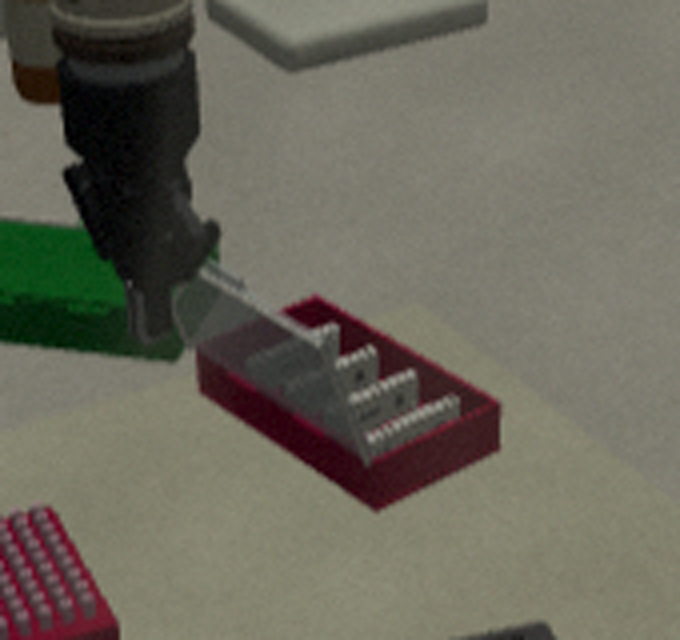

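View pics/aw_wrist.png

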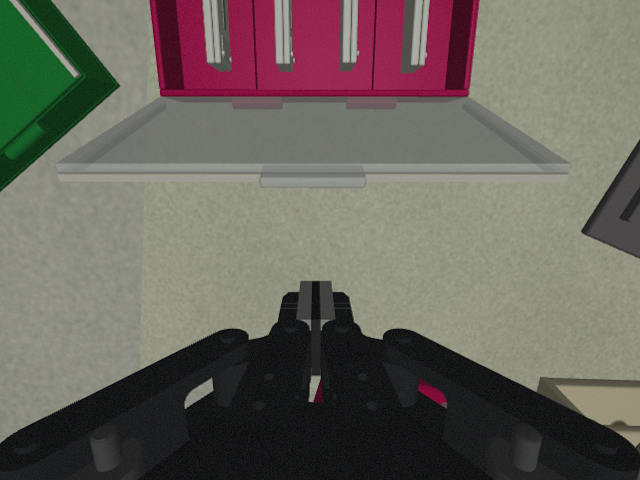

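Emit:
play_rows --steps '[[[0, 0, -15, 0], [0, 0, -28, 0], [0, 0, -36, 0], [0, 0, -44, 0], [0, 0, -52, 0], [0, 0, -60, 0], [0, 0, -68, 0], [0, 0, -76, 0], [0, 0, -82, 0], [0, 0, -88, 0]]]'

```text
time_s: 69.75
tcp_pos: [0.532, -0.3298, 0.1215]
orientation: [83.2, 90.0, 92.3]
force: [2.8, 0.6, -0.8]
grip_width: 0.0001
```

Run:
```python
from dst import *
s=arm.sense();print(s["tcp_pos"],yaw(s),s["force"],s["grip_width"])
h=np.array([.5275,-.3300]); q=h; go(q[0],q[1],.12,99.1,s)
snap("scene","ax_scene",(230,130,400,290),4); snap("wrist","ax_wrist")
```

```text
[ 0.53203282 -0.32983807  0.12147775] 99.10479959220261 [ 2.7880205   0.62488226 -0.84809429] 9.796069467479163e-05
row [ 1.5  0.6 -4.5] spin 0.0 j6 -142.0 j1 -42.8
```

View pics/ax_scene.png

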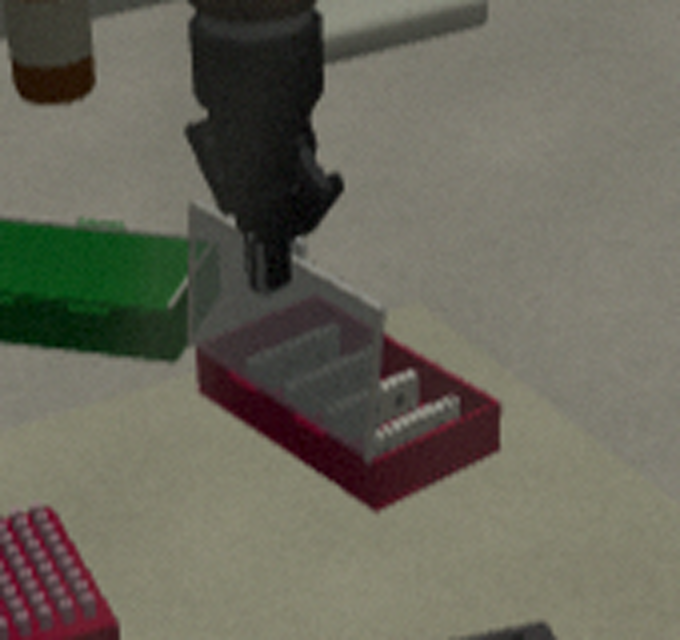

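Emit:
play_rows --steps '[[[1, 0, -8, 0], [2, 0, -16, 0], [5, 0, -26, 0], [9, 0, -36, 0], [15, 0, -45, 0], [22, 0, -53, 0], [31, 0, -60, 0], [40, 0, -67, 0], [50, 0, -72, 0], [60, 0, -76, 0]]]'

```text
time_s: 71.1
tcp_pos: [0.4571, -0.342, 0.0609]
orientation: [-78.7, 90.0, -69.6]
force: [0.9, 0.6, 0.5]
grip_width: 0.0002
```

Run:
```python
from dst import *
s=arm.sense();print(s["tcp_pos"],yaw(s),s["force"],s["grip_width"])
h=np.array([.5275,-.3300]); q=h; go(q[0],q[1],.12,99.1,s)
snap("scene","ay_scene",(230,130,400,290),4); snap("wrist","ay_wrist")
```

```text
[ 0.45709871 -0.34197229  0.0608611 ] 99.10664620968608 [0.90162224 0.57373266 0.47809679] 0.0001520977209532938
row [-59.1   0.7  71.4] spin 0.0 j6 -148.0 j1 -48.9
```

View pics/ay_scene.png

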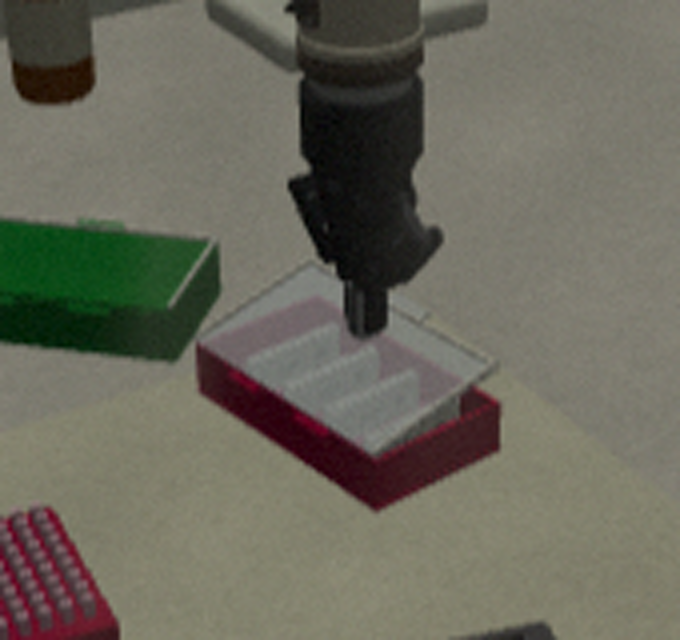

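View pics/ay_wrist.png

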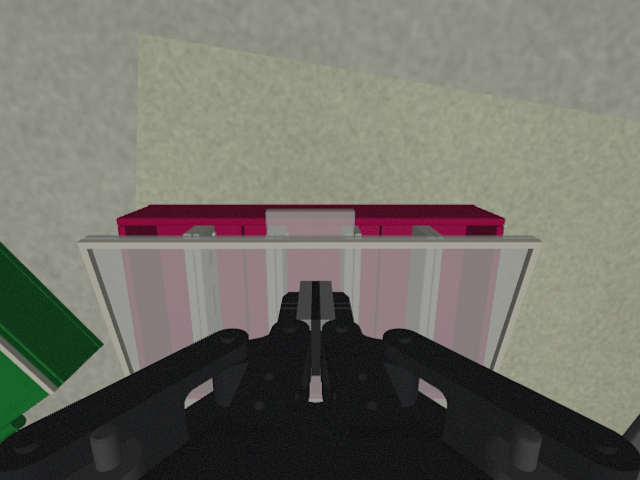

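Emit:
play_rows --steps '[[[4, 0, -2, 0], [8, 0, -3, 0], [12, 0, -4, 0], [16, 0, -5, 0], [19, 0, -5, 0], [21, 0, -5, 0], [21, 0, -5, 0], [21, 0, -5, 0]]]'

```text
time_s: 72.2
tcp_pos: [0.4524, -0.3429, 0.0424]
orientation: [171.4, 89.9, -179.5]
force: [-5.4, 3.7, 14.7]
grip_width: 0.0001
```

Run:
```python
from dst import *
s=arm.sense();print(s["tcp_pos"],yaw(s),s["force"],s["grip_width"])
snap("scene","az_scene",(230,130,400,290),4); snap("wrist","az_wrist")
```

```text
[ 0.45235244 -0.34294555  0.0423641 ] 99.12986233084365 [-5.38423537  3.70105086 14.72942951] 6.859601553795323e-05
```

View pics/az_scene.png

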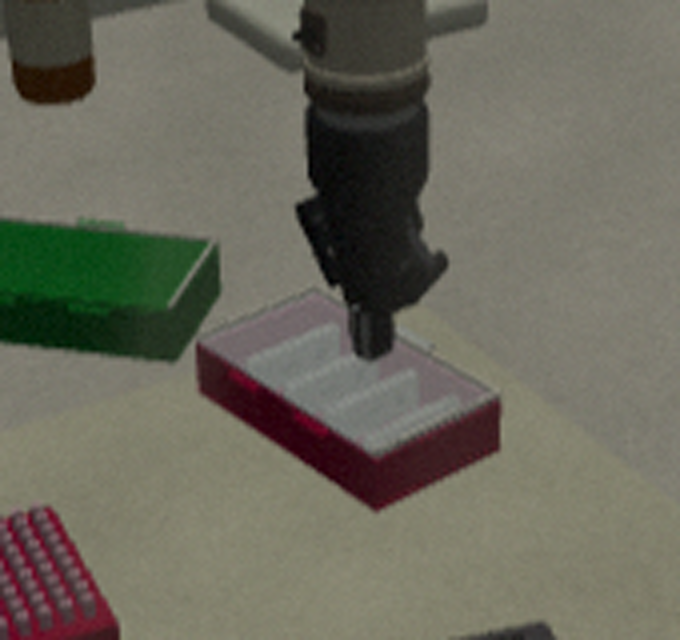

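View pics/az_wrist.png

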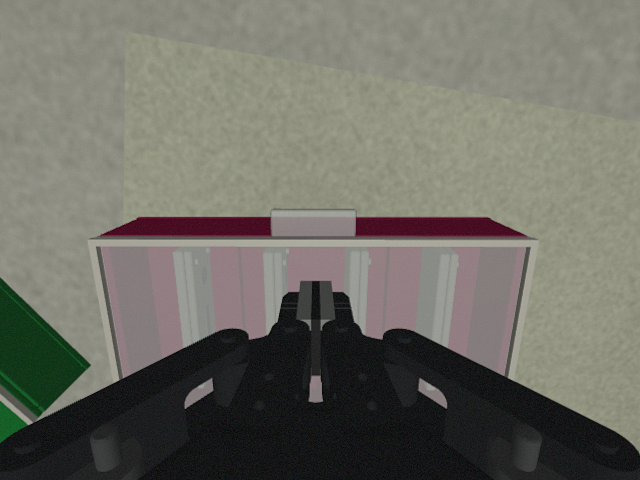

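The lid is down on the rim, pressed with about 15 N. Next I withdraw and check everything.

Emit:
play_rows --steps '[[[-5, 0, 0, 0], [-30, 0, 0, 0], [-80, 0, 0, 0], [-140, 0, 0, 0], [-200, 0, -20, 0], [-230, 0, -30, 0], [-230, 0, -30, 0], [-230, 0, -30, 0]]]'

```text
time_s: 73.3
tcp_pos: [0.4225, -0.3468, 0.2689]
orientation: [116.0, 89.8, 125.2]
force: [0.6, -0.2, -1.4]
grip_width: -0.0001
```

Run:
```python
from dst import *
s=arm.sense();print(s["time_s"],s["tcp_pos"],s["force"])
p=snap("wrist","ba_wrist"); snap("scene","ba_scene"); snap("top","ba_top",(130,160,530,340),2)
```

```text
73.3 [ 0.42251536 -0.34679524  0.26885876] [ 0.63758822 -0.15807371 -1.36809837]
```

View pics/ba_wrist.png

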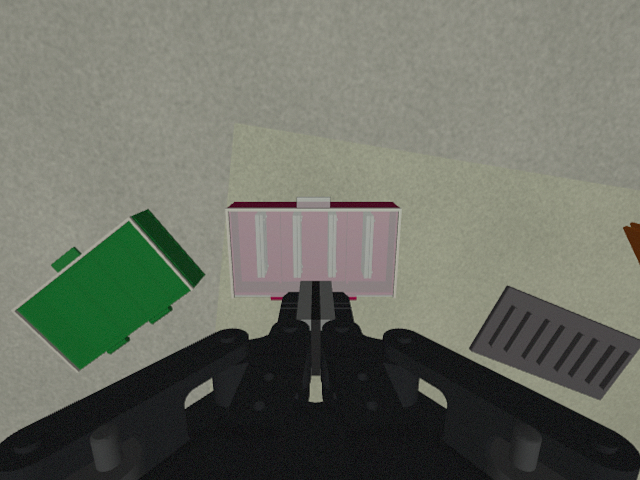

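View pics/ba_scene.png

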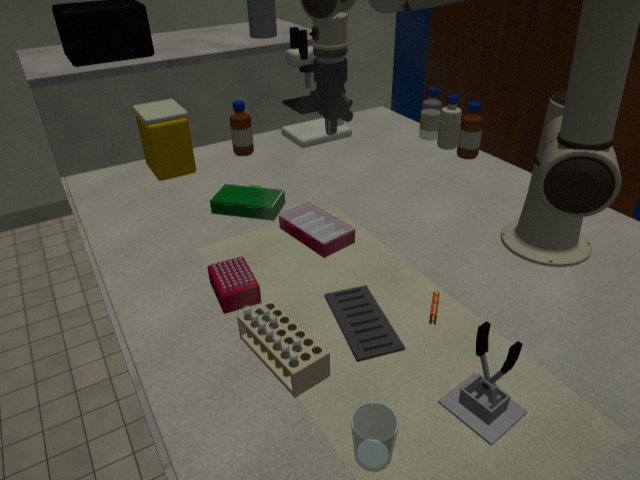

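View pics/ba_top.png

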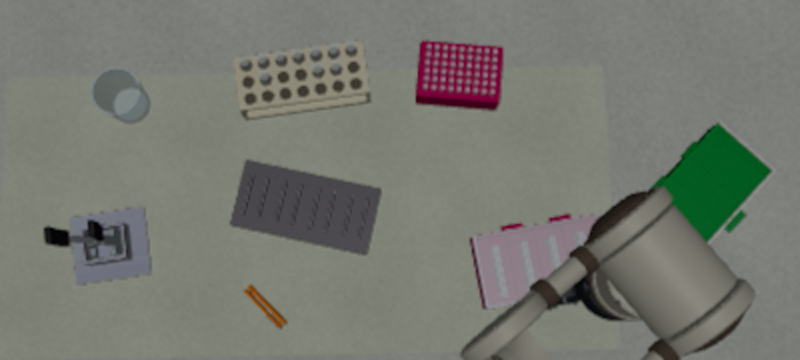

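Run:
```python
from h import *
p=arm.read_camera("wrist"); cv2.imwrite("pics/bb_crop.png",cv2.resize(p["image"][185:310,215:415],None,fx=4,fy=4,interpolation=cv2.INTER_CUBIC))
a=ray(p,(227,209),.042)[:2];b=ray(p,(400.5,208.5),.042)[:2];c=ray(p,(397,297),.042)[:2];d=ray(p,(234.5,298),.042)[:2]
print(np.linalg.norm(a-b),np.linalg.norm(c-d),np.linalg.norm((a+b-c-d)/2))
```

```text
0.18560903901386616 0.1869001068344064 0.10360035102257541
```

View pics/bb_crop.png

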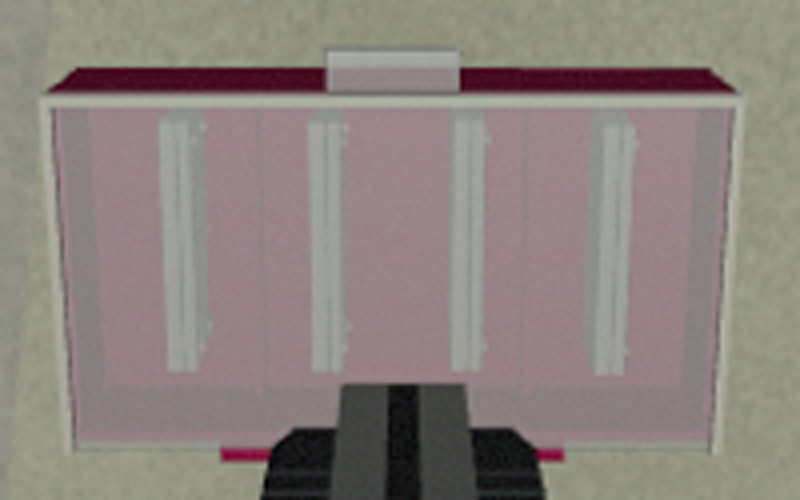

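The lid lies flat: its free edge and hinge edge measure equally wide at rim height (186 and 187 mm). All four shut cassettes stand under it, the pliers are upright in the stand, and the bystanders sit at the same pixels as at the start. Handing in.

Run:
```python
from rig import arm
print(arm.sign_off())
```

```text
the job is handed in; nothing more can be done
None
```

The job is done and handed in at about 73 s of the 210 s allowed; no verdict was reported.

**What I did:**
- **Cassettes:** I pressed all four shut with the closing pliers, then put the pliers back in their stand.
- **Box:** I folded the lid back to its stop, about 110°. I stood one cassette in each bay, then brought the lid down flat.

**Last checks:**
- **Cassettes clicked:** they measured about 8.6 mm wide in the camera, roughly 9 mm once corrected for image scale. That matches a clicked cassette.
- **Lid shut:** both long edges of the lid measure the same width at rim height (186 and 187 mm).
- **Pliers and bystanders:** the pliers stand upright in the pocket. The tube rack, tip box and beaker look unmoved in the top and scene pictures.
- **Forces:** the highest contact force I read was about 16 N, while pressing the lid shut.

**What disagreed:** the box had been knocked about 28 mm while I fetched the first cassette. I saw this on the next look and measured its position again before placing anything. No check failed.

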